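# Drive a stuck adapter sleeve out of a rotor segment

### The job

The orange adapter sleeve is stuck in the slanting bore of the aluminium rotor segment. Take the green-handled drift from its stand, push it down the bore from the small upper hole until the sleeve lets go and drops into the catch tray below, without ramming the segment, then stand the drift back in the hole of its stand and let go. Leave the small white bottle, the white tape roll and the check weight where they are.

Things in the scene. Friction and masses are not known exactly. Their poses are not given: they have to be found in the camera images.
- fixture: Fixed push-out fixture: grey tray 150 (x) x 100 (y) mm, rim 28 mm high; blue cheeks 110 mm high at y = +-28 to 38 mm; between them an aluminium block 56 x 56 x 60 mm leaning 30 degrees. Origin: centre of the underside, z up. The pushing direction down the bore is (0.5, 0, -0.866) in this frame: down and toward +x, which faces away from the robot within 0.3 rad
- bore_entry (a point): Centre of the small upper hole, in the plane of the block's upper face (at (-18, 0, 132) mm in the fixture's frame). The hole is 15 mm in diameter with a 2 mm chamfer and 16 mm deep, then widens to 26 mm for the remaining 44 mm. The upper face is square to the bore. Axes as the fixture's
- bore_exit (a point): Centre of the lower 26 mm opening, 60 mm along the bore from bore_entry (at (12, 0, 80) mm in the fixture's frame); the space below it is open down to the tray floor
- tray_floor (a point): Centre of the catch tray's black floor, 10 mm above the fixture's underside; the floor is 142 x 92 mm inside the rim
- sleeve_mid (a point): Centre of the orange tapered sleeve: 30 mm long, 24 mm across its flat closed top, 15 mm at its lower end, 20 to 45 g. At first its top is 18 mm down the bore from bore_entry. Four hidden sprung pads 40 mm down the bore grip its taper: driving takes some 4 to 20 N, unknown, more when faster. Pushed about 22 mm it lets go and falls out. Its axes start as the fixture's
- sleeve_top (a point): Centre of the sleeve's closed top face, where the drift pushes
- drift_tip (a point): Centre of the flat lower end of the drift: a steel rod 12 mm in diameter and 74 mm long, then a dark guard flange 36 mm in diameter and 6 mm thick, then a round green handle 20 mm in diameter and 60 mm long; 140 mm in all, 120 g. Its z axis points from the tip to the handle
- drift_grip (a point): Centre of the drift's green handle, 110 mm from the tip along the drift's axis; the handle spans 30 mm either side. At the start the drift stands upright in its stand. Fingers that close round the handle just above the guard can push on the guard
- stand_hole (a point): Mouth of the drift stand's hole, 40 mm above the bench. The stand is a fixed grey block 64 x 64 mm on a black 80 x 80 mm foot; the hole is upright, 20 mm in diameter with a 3 mm chamfer and 32 mm deep, its floor 8 mm above the bench. The stand is on the left or the right of the fixture
- bottle_mid (a point): Small white bottle with a white cap, 47 mm in diameter and 85 mm high, half-way up; a bystander, on the other side of the fixture from the stand
- tape_white: Roll of white tape lying flat, 70 mm in diameter and 20 mm high, origin under its centre; a bystander between robot and fixture
- check_weight: Steel check weight with a knob, 29 mm in diameter and 50 mm high, origin under its centre; a bystander behind the fixture
There are look-alikes about, which are no part of the job. Several things look just like the fixture: the one meant starts farthest to the robot's right.

How it is judged:
By the outcome, as a careful person would: the job done as asked, in the order asked, and still so for the second after the job is handed in, with the robot touching nothing.
It also fails if it takes over 53 s, if anything falls off the work surface, if the arm or the gripper's body presses on something with over 40 N, if the wrist force passes 120 N, or if a joint passes its speed limit or range.

### The arm

A 6-joint arm with a two-finger parallel gripper is mounted at the origin on the work surface; the furniture and walls round the work are solid. World frame = base frame: x ahead of the robot, y to its left, z up, the work surface at z = 0. Lengths are in m, angles in rad, forces in N, time in s.
With the tool pointing down it reaches from about 0.375 to 0.975 m from the base axis. Payload 3.8 kg.
Tool frame: the origin (TCP) lies on the mounting face of the last link; the fingertips stand 173 mm ahead of it and the grasp point (between the pads) lies 155 mm ahead of it; z points along the fingers, y is the direction in which the jaws open and shut (so a half turn about z gives the same grasp; the last joint's range is limited). The gripper opens to 85 mm and grips with 20 to 120 N. Pads are 22 mm wide; open, the fingers measure 114 mm over their backs; the gripper's body (76 mm by 85 mm) begins 54 mm behind the grasp point. The pads swing forward as they close: fully open they stand 13 mm farther back than shut.
Start: joints at [1.287, 0.264, 1.604, -0, 1.274, -0.037], TCP at [0.165, 0.655, 0.405] pointing down, gripper open.
Joint ranges: [-2.63, 2.63], [-0.94, 2.18], [0.31, 2.57], [-1.31, 4.45], [0, 2.66], [-2.55, 2.55]. Speed limits (rad/s): [2.57, 2.57, 3.14, 3.14, 3.14, 3.14].

### API

Orientations are given as a rotation vector (axis times angle).
In Python, from workcell import bot, imaging, order gives the robot as it stands. The module is installed in compiled form; this text tells all that it offers.
- The arm moves only by the shell command python3 -m creep 'ROWS' [OPENING] [FORCE]. ROWS is JSON, a list of rows, each an object with "slide": the shift along the tool's x, y, z each as a share of 25 mm, from -1 to 1, a list of three; "angular": the turn, a rotation vector about the tool's x, y, z each as a share of 4 degrees, from -1 to 1, a list of three. A call has 1 to 5 rows; each row shifts and turns the commanded pose from where the row before left it, along the tool's axes as they then stand; what a row does not reach is not made up. A row lasts 1/12 s, in which the tool goes at most 41.7 mm and 7.16 degrees, less where a joint would pass 70% of its speed; a pose out of reach is approached as far as the arm can. A call with a number of a shift or a turn outside -1 to 1 is refused whole. A call with a gripper value outside its range is refused whole. OPENING is the closure, from -1 (fully open) to 1 (shut), set as the call begins (- or left out, the last holds). The fingers move at their own pace and stop on an object; FORCE is the grip in N (left out, the last holds). Time passes only in rows, so rows that do not move let the fingers close. It gives the time, the measured TCP pose, the force and the opening at its end, in the units of the state.
- bot.read_state(): the state, without advancing time (a new reading comes with each control period).
- imaging.read_camera(name): name is "side" or "top" or "wrist"; returns (picture, depth): 384x512x3 uint8, red, green, blue; 384x512 float32, m along the optical axis (not along the pixel's ray), 0 where there is no reading.
- imaging.camera_model(name): a dict with "fovy" (degrees; the focal length in pixels is half the picture's height over the tangent of half this angle, whatever the lens; pixels are square), "cx", "cy" (the principal point, pixels), "camera_from_world" (4x4, takes a point from world to camera coordinates); the wrist camera has in their place "tool_from_camera" (4x4, takes a point from camera to tool coordinates, whose origin is the TCP and whose axes are the flange's). Camera axes: x right, y down, z forward; pixel columns grow to the right and rows downward; lengths in m; the calibration is good to about 2 mm. The wrist camera is an equidistant fisheye: a pixel r from the principal point sees the ray r / f radians off the axis. A picture is of the moment at which its call begins: read the wrist's pose just before it. camera_model takes no time and is no camera call.
- order.finish_job(): hands the job in, once; it reports no verdict.
The state is a dict: "time": time; "q": joint angles; "joint_vel": joint speeds; "joint_torque": joint torques, N m; "tool_pos": TCP position; "tcp_rot": TCP orientation; "wrist_force": force on the tool from outside, world axes, zero at the start; "torque": the same for the moment, N m; "width": opening from 0.0 (shut) to 1.0 (fully open).
Only numpy, scipy, OpenCV 4.12 (cv2) and the standard library are available. Lean on these libraries where they do the work, as an engineer would, in place of code of your own. Each camera call takes 0.05 s, during which the arm holds its last target.

## Working session

There is one attempt and no reset: what is moved stays moved. The work goes in short steps, Python scripts to look and compute and a shell command to move; the robot and the scene stay as the last step left them, time stands still between calls to the robot, and variables do not carry over. Pictures are saved under pics/ and viewed, and the job is handed in when it is done.

```bash
mkdir -p pics; ls
python3 - <<'E'
from workcell import bot, imaging, order
import cv2,numpy as np
print(bot.read_state())
for n in ["side","top","wrist"]:
    p,d=imaging.read_camera(n); cv2.imwrite(f"pics/{n}0.png",p[:,:,::-1]); np.savez(f"{n}0.npz",p=p,d=d)
    print(n,imaging.camera_model(n))
E
```

```text
pics
{'time': 0.0, 'q': array([ 1.28709708e+00,  2.64766826e-01,  1.60535368e+00, -3.04237160e-05,
        1.27367259e+00, -3.68677244e-02]), 'joint_vel': array([-0.00168549,  0.00137179,  0.00145848, -0.00150442,  0.00095486,
       -0.00093443]), 'joint_torque': array([ 1.54883863e-03, -5.15124357e+01, -3.67306387e+01,  2.25195040e-04,
        1.28374898e-02,  2.71779314e-06]), 'tool_pos': array([0.16481773, 0.65422824, 0.40336334]), 'tcp_rot': array([-0.38668468, -3.11737736,  0.00341908]), 'wrist_force': array([ 0.50372255, -0.20310488, -0.2967908 ]), 'torque': array([-0.03622802, -0.01826712,  0.04089162]), 'width': 1.000497008563246}
side {'fovy': 52.436394304775774, 'cx': 259.4326202668341, 'cy': 190.59449889044598, 'camera_from_world': array([[-0.99158582, -0.12856715, -0.01510163,  0.55593302],
       [-0.07607981,  0.6731723 , -0.73556163,  0.14041358],
       [ 0.10473506, -0.72822355, -0.67728947,  0.91752322],
       [ 0.        ,  0.        ,  0.        ,  1.        ]])}
top {'fovy': 57.84563832656472, 'cx': 253.81313807458332, 'cy': 189.42283761280822, 'camera_from_world': array([[-0.02581702, -0.99959229,  0.01219554,  0.0180634 ],
       [-0.99773433,  0.02500703, -0.06245686,  0.57505302],
       [ 0.06212642, -0.01378036, -0.99797315,  0.91920276],
       [ 0.        ,  0.        ,  0.        ,  1.        ]])}
wrist {'fovy': 65.70646984690485, 'cx': 255.51919605403927, 'cy': 190.23630184077703, 'tool_from_camera': array([[ 7.69371671e-04, -9.52561659e-01, -3.04344696e-01,
         7.91764237e-02],
       [ 9.99999266e-01,  4.47870945e-04,  1.12617838e-03,
         2.15351430e-04],
       [-9.36447195e-04, -3.04345339e-01,  9.52561304e-01,
         3.03341827e-02],
       [ 0.00000000e+00,  0.00000000e+00,  0.00000000e+00,
         1.00000000e+00]])}
```

View pics/top0.png

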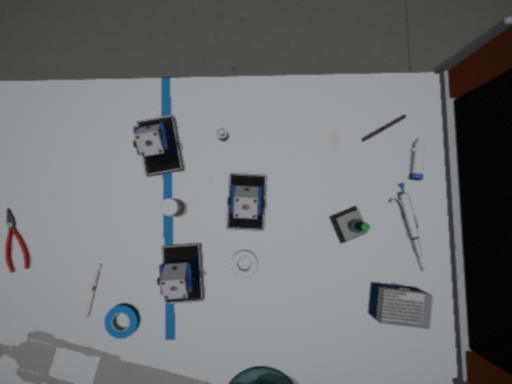

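View pics/side0.png

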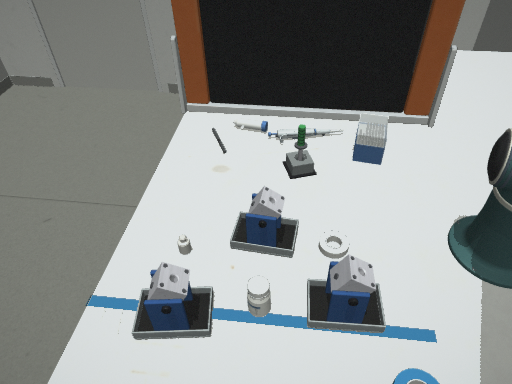

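View pics/wrist0.png

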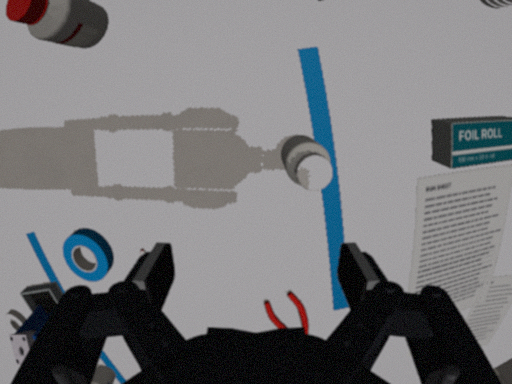

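The top view shows three fixtures. The rightmost, at about (246,202), is the target. The stand with the green drift is at about (350,225), the bottle at (172,207), the tape roll at (244,263) and the weight at (222,134). I'll enlarge those areas and measure.

```bash
cat > h.py <<'E'
from workcell import bot, imaging, order
import cv2,numpy as np
from scipy.spatial.transform import Rotation as R
def T_tool(s=None):
    s=s or bot.read_state(); T=np.eye(4); T[:3,:3]=R.from_rotvec(s['tcp_rot']).as_matrix(); T[:3,3]=s['tool_pos']; return T
def rays(n,uv):
    m=imaging.camera_model(n); f=192/np.tan(np.radians(m['fovy']/2)); uv=np.atleast_2d(uv).astype(float)
    x=(uv[:,0]-m['cx'])/f; y=(uv[:,1]-m['cy'])/f
    if n=='wrist':
        r=np.hypot(x,y)+1e-12; k=np.tan(np.minimum(r,1.5))/r; x=x*k;y=y*k
    return np.stack([x,y,np.ones_like(x)],1)
def camT(n,T=None):
    m=imaging.camera_model(n)
    if n=='wrist': return T@m['tool_from_camera']
    return np.linalg.inv(m['camera_from_world'])
def pts(n,uv,d,T=None):
    M=camT(n,T); p=rays(n,uv)*np.atleast_1d(d)[:,None]; return p@M[:3,:3].T+M[:3,3]
def atz(n,uv,z,T=None):
    M=camT(n,T); r=rays(n,uv)@M[:3,:3].T; o=M[:3,3]; return o+r*((z-o[2])/r[:,2])[:,None]
def cloud(n,d,T=None):
    v,u=np.mgrid[0:384,0:512]; P=pts(n,np.stack([u.ravel(),v.ravel()],1),d.ravel(),T).reshape(384,512,3)
    P[d==0]=np.nan; return P
def proj(n,X,T=None):
    M=np.linalg.inv(camT(n,T)); m=imaging.camera_model(n); f=192/np.tan(np.radians(m['fovy']/2))
    c=np.atleast_2d(X)@M[:3,:3].T+M[:3,3]
    if n=='wrist':
        a=np.arctan2(np.hypot(c[:,0],c[:,1]),c[:,2]); q=np.hypot(c[:,0],c[:,1])+1e-12
        return np.stack([m['cx']+f*a*c[:,0]/q,m['cy']+f*a*c[:,1]/q],1)
    return np.stack([m['cx']+f*c[:,0]/c[:,2],m['cy']+f*c[:,1]/c[:,2]],1)
def crop(p,u0,v0,u1,v1,k,name,marks=()):
    c=cv2.resize(p[v0:v1,u0:u1,::-1],None,fx=k,fy=k,interpolation=cv2.INTER_CUBIC)
    for u,v in marks: cv2.drawMarker(c,(int((u-u0+.5)*k),int((v-v0+.5)*k)),(255,0,255),0,12,1)
    cv2.imwrite(name,c)
E
python3 - <<'E'
from h import *
for n,bx in [("top",(215,165,375,250)),("side",(220,115,360,260))]:
    z=np.load(n+"0.npz"); p,d=z['p'],z['d']; P=cloud(n,d)
    crop(p,*bx,5 if n=='top' else 4,f"pics/{n}c.png")
    hsv=cv2.cvtColor(p,cv2.COLOR_RGB2HSV).astype(int)
    g=(hsv[...,0]>50)&(hsv[...,0]<75)&(hsv[...,1]>150)&(hsv[...,2]>50)
    Q=P[g]; Q=Q[np.isfinite(Q[:,0])]; print(n,'green',len(Q),Q.mean(0),Q.min(0),Q.max(0), Q[Q[:,2]>Q[:,2].max()-.004].mean(0))
    # table z, tape height check
    reg=P[bx[1]:bx[3],bx[0]:bx[2]].reshape(-1,3); reg=reg[np.isfinite(reg[:,0])]
    print('zmed',np.median(reg[:,2]))
    sel=reg[(reg[:,2]>.035)&(reg[:,2]<.045)&(reg[:,1]<-.2)]; print('stand top',len(sel),sel.mean(0),sel.min(0),sel.max(0))
    f=reg[(reg[:,2]>.10)&(reg[:,1]>-.15)]; print('fix',len(f),f.mean(0),f.min(0),f.max(0))
E
```

```text
top green 26 [ 0.47581908 -0.24853271  0.14820387] [ 0.46916505 -0.25503186  0.14549455] [ 0.4808427  -0.24073151  0.1510134 ] [ 0.47623703 -0.24912119  0.14878449]
zmed 0.0010688337319170182
stand top 422 [ 0.47581582 -0.24262012  0.0403879 ] [ 0.43535095 -0.28956874  0.03532277] [ 0.51550588 -0.20922376  0.04448051]
fix 986 [0.53964275 0.02578535 0.12384459] [ 0.50043566 -0.01973904  0.10009835] [0.58215382 0.07099918 0.14936101]<stdin>:7: RuntimeWarning: Mean of empty slice.
  ret = um.true_divide(
Traceback (most recent call last):
ValueError: zero-size array to reduction operation minimum which has no identity
```

View crops.

Run:
```python
from h import *
for n,bx in [("top",(215,165,375,250)),("side",(220,115,360,260))]:
    z=np.load(n+"0.npz"); p,d=z['p'],z['d']; P=cloud(n,d)
    crop(p,*bx,5 if n=='top' else 4,f"pics/{n}c.png")
    reg=P.reshape(-1,3); reg=reg[np.isfinite(reg[:,0])]
    ok=(abs(reg[:,0]-.5)<.2)
    sel=reg[ok&(reg[:,2]>.037)&(reg[:,2]<.043)&(reg[:,1]<-.19)&(reg[:,1]>-.3)]; print('stand top',len(sel),cv2.minAreaRect(sel[:,:2].astype(np.float32)*1000))
    f=reg[ok&(reg[:,2]>.023)&(reg[:,2]<.033)&(abs(reg[:,1]-.03)<.09)&(abs(reg[:,0]-.55)<.12)]; print('rim',len(f),f.min(0),f.max(0),cv2.minAreaRect(f[:,:2].astype(np.float32)*1000))
```

```text
stand top 384 ((474.6264343261719, -249.73800659179688), (64.30696868896484, 64.7372055053711), 20.955163955688477)
rim 266 [ 0.46629838 -0.02743199  0.02309944] [0.6204424  0.07986952 0.03222101] ((543.60498046875, 25.650455474853516), (99.79608154296875, 150.21109008789062), 85.57857513427734)
stand top 278 ((476.3485107421875, -250.92922973632812), (65.5444564819336, 67.6526870727539), 20.029804229736328)
rim 431 [ 0.46633973 -0.02935344  0.02301715] [0.62250533 0.07960683 0.03291936] ((544.5216674804688, 24.302955627441406), (104.5056381225586, 150.0588836669922), 85.66983032226562)
```

View pics/topc.png

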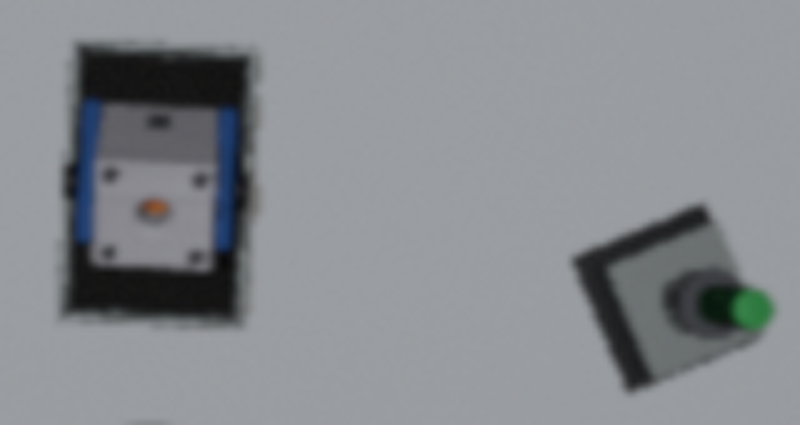

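View pics/sidec.png

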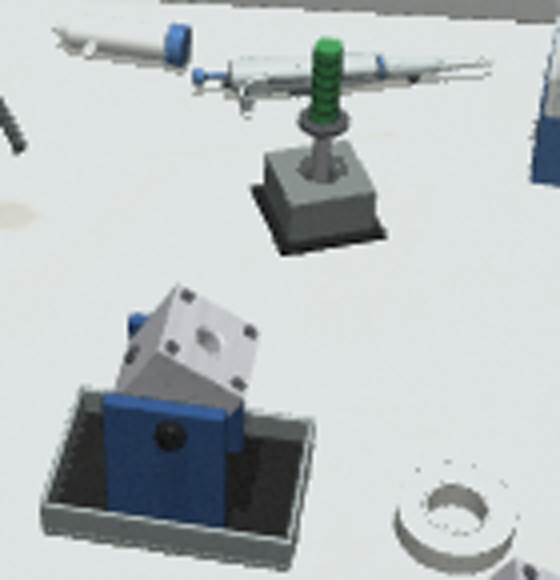

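```bash
cat >> h.py <<'E'
from scipy.linalg import fractional_matrix_power as fmp
def rowsto(Tt,n=None,T0=None):
    T0=T_tool() if T0 is None else T0
    D=np.linalg.inv(T0)@Tt
    rv=R.from_matrix(D[:3,:3]).as_rotvec()
    if n is None: n=int(np.ceil(max(np.abs(D[:3,3]).max()/.025*1.1,np.degrees(np.abs(rv)).max()/4*1.03,1)))
    while True:
        S=np.real(fmp(D,1/n)); sl=S[:3,3]/.025; an=np.degrees(R.from_matrix(S[:3,:3]).as_rotvec())/4
        if max(np.abs(sl).max(),np.abs(an).max())<=1 and np.linalg.norm(sl)<1.5 and np.linalg.norm(an)<1.7: break
        n+=1
    print('n',n,'slide',sl.round(3),'angular',an.round(3),'| total mm',(D[:3,3]*1000).round(1),'deg',np.degrees(rv).round(2))
    return n,sl,an
psi=-0.077; fc=np.array([.544,.025,0])
Rf=R.from_euler('z',psi).as_matrix()
def F(p): return fc+Rf@(np.array(p)/1000)
ax=Rf@np.array([.5,0,-.8660254])
entry=F([-18,0,132])
def tiltT(back,e=None):
    T=np.eye(4); x=Rf@[0,1,0]; T[:3,:3]=np.stack([x,np.cross(ax,x),ax],1); T[:3,3]=(entry if e is None else e)-ax*back; return T
E
python3 - <<'E'
from h import *
print(entry,atz('top',[245.2,206.4],.132),proj('side',entry))
# side hole: crop (208,340)/4+(220,115)
print(atz('side',[271.6,199.6],.132))
for n in ('top','side'):
    z=np.load(n+"0.npz"); P=cloud(n,z['d'])
    for uv in [(350,225)]: pass
rowsto(tiltT(.303)); print(tiltT(.303))
E
```

```text
[0.52605333 0.02638463 0.132     ] [[0.52860465 0.02636134 0.132     ]] [[272.48299086 200.09732188]]
[[0.52816459 0.02502757 0.132     ]]
n 27 slide [-0.988 -0.343 -0.008] angular [-0.231 -0.194  0.725] | total mm [-354.3 -546.2   10.2] deg [-24.97 -20.92  78.32]
[[ 0.07692393  0.86345934  0.49851848  0.37500223]
 [ 0.99703696 -0.06661808 -0.03846197  0.03803861]
 [ 0.          0.5        -0.8660254   0.3944057 ]
 [ 0.          0.          0.          1.        ]]
```

```bash
python3 -m creep '[{"slide":[-0.98,-0.34,0],"angular":[-0.23,-0.19,0.72]},{"slide":[-0.98,-0.34,0],"angular":[-0.23,-0.19,0.72]},{"slide":[-0.98,-0.34,0],"angular":[-0.23,-0.19,0.72]},{"slide":[-0.98,-0.34,0],"angular":[-0.23,-0.19,0.72]},{"slide":[-0.98,-0.34,0],"angular":[-0.23,-0.19,0.72]}]'
python3 -m creep '[{"slide":[-0.98,-0.34,0],"angular":[-0.23,-0.19,0.72]},{"slide":[-0.98,-0.34,0],"angular":[-0.23,-0.19,0.72]},{"slide":[-0.98,-0.34,0],"angular":[-0.23,-0.19,0.72]},{"slide":[-0.98,-0.34,0],"angular":[-0.23,-0.19,0.72]},{"slide":[-0.98,-0.34,0],"angular":[-0.23,-0.19,0.72]}]'
python3 - <<'E'
from h import *
print(T_tool()[:3,3],bot.read_state()['q']); rowsto(tiltT(.303))
E
```

```text
time: 0.57
tool_pos: [0.2661, 0.5722, 0.4056]
tcp_rot: [0.759, 2.968, 0.109]
wrist_force: [-0.5, -0.9, 0.5]
width: 1.001
time: 0.98
tool_pos: [0.3427, 0.4679, 0.409]
tcp_rot: [1.098, 2.774, 0.212]
wrist_force: [-0.6, -0.1, 0.2]
width: 0.999
[0.34272388 0.46787027 0.40901867] [ 0.92784003  0.02731355  1.87198317 -0.12252285  1.06867877  0.16048128]
n 17 slide [-0.99  -0.342 -0.013] angular [-0.232 -0.196  0.726] | total mm [-317.6 -291.5  -12.1] deg [-15.76 -13.32  49.34]
```

```bash
python3 -m creep '[{"slide":[-0.98,-0.34,0],"angular":[-0.23,-0.19,0.72]},{"slide":[-0.98,-0.34,0],"angular":[-0.23,-0.19,0.72]},{"slide":[-0.98,-0.34,0],"angular":[-0.23,-0.19,0.72]},{"slide":[-0.98,-0.34,0],"angular":[-0.23,-0.19,0.72]},{"slide":[-0.98,-0.34,0],"angular":[-0.23,-0.19,0.72]}]'
python3 -m creep '[{"slide":[-0.98,-0.34,-0.02],"angular":[-0.23,-0.19,0.72]},{"slide":[-0.98,-0.34,-0.02],"angular":[-0.23,-0.19,0.72]},{"slide":[-0.98,-0.34,-0.02],"angular":[-0.23,-0.19,0.72]},{"slide":[-0.98,-0.34,-0.02],"angular":[-0.23,-0.19,0.72]},{"slide":[-0.98,-0.34,-0.02],"angular":[-0.23,-0.19,0.72]}]'
python3 -m creep '[{"slide":[-0.98,-0.34,-0.02],"angular":[-0.23,-0.19,0.72]},{"slide":[-0.98,-0.34,-0.02],"angular":[-0.23,-0.19,0.72]},{"slide":[-0.98,-0.34,-0.02],"angular":[-0.23,-0.19,0.72]},{"slide":[-0.98,-0.34,-0.02],"angular":[-0.23,-0.19,0.72]},{"slide":[-0.98,-0.34,-0.02],"angular":[-0.23,-0.19,0.72]}]'
python3 - <<'E'
from h import *
print(T_tool()[:3,3],bot.read_state()['q']); rowsto(tiltT(.303))
E
```

```text
time: 1.4
tool_pos: [0.3906, 0.3478, 0.4107]
tcp_rot: [1.404, 2.542, 0.307]
wrist_force: [-0.7, -0.6, 1.5]
width: 1.002
time: 1.82
tool_pos: [0.4063, 0.2194, 0.4097]
tcp_rot: [1.674, 2.275, 0.393]
wrist_force: [0.4, 0.4, -0.5]
width: 1.001
time: 2.23
tool_pos: [0.3901, 0.0915, 0.4007]
tcp_rot: [1.907, 1.981, 0.469]
wrist_force: [0.2, -1.2, -0.2]
width: 0.997
[0.39006432 0.09154055 0.40066341] [ 0.2133858  -0.44976324  2.30121907 -0.1422237   0.81856788  0.24746823]
n 3 slide [-0.713 -0.219 -0.012] angular [-0.171 -0.16   0.51 ] | total mm [-52.8 -18.3  -1.3] deg [-2.06 -1.92  6.12]
```

```bash
python3 -m creep '[{"slide":[-0.71,-0.22,0],"angular":[-0.17,-0.16,0.51]},{"slide":[-0.71,-0.22,0],"angular":[-0.17,-0.16,0.51]},{"slide":[-0.71,-0.22,0],"angular":[-0.17,-0.16,0.51]},{"slide":[0,0,0],"angular":[0,0,0]}]'
python3 - <<'E'
from h import *
s=bot.read_state();T=T_tool(s);print(T[:3,3],s['q'])
rowsto(tiltT(.303))
p,d=imaging.read_camera('wrist'); np.savez('w1.npz',p=p,d=d,T=T); cv2.imwrite('pics/w1.png',p[:,:,::-1])
pr=proj('wrist',np.array([entry,atz('top',[245.2,206.4],.132)[0]]),T);print(pr)
crop(p,170,110,330,230,5,'pics/w1c.png',pr[:1])
E
```

```text
time: 2.57
tool_pos: [0.3746, 0.0375, 0.3926]
tcp_rot: [1.995, 1.844, 0.49]
wrist_force: [-1.0, -1.2, -0.4]
width: 0.998
[0.37462535 0.03747089 0.39262948] [ 0.06772404 -0.52117772  2.3613493  -0.10433672  0.78779386  0.2005284 ]
n 1 slide [ 0.024  0.047 -0.055] angular [-0.035  0.029 -0.015] | total mm [ 0.6  1.2 -1.4] deg [-0.14  0.12 -0.06]
[[258.36496414 180.86449826]
 [260.66801937 180.32301681]]
```

View pics/w1.png

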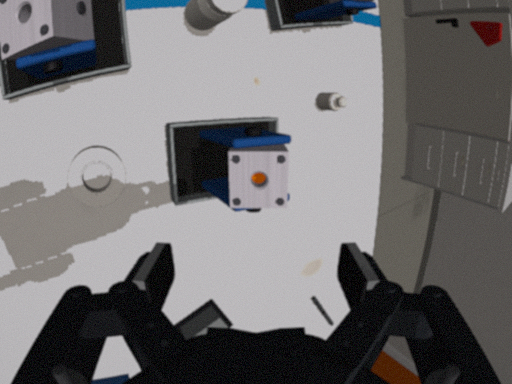

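View pics/w1c.png

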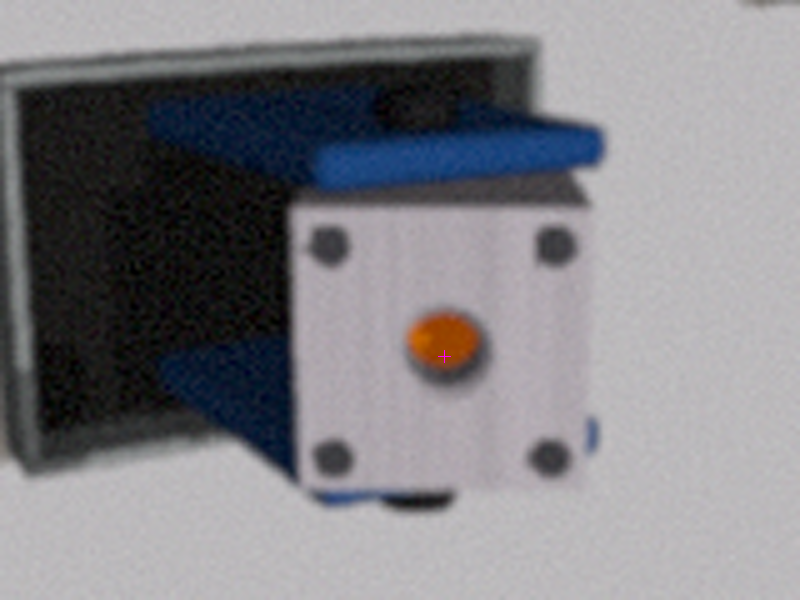

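```bash
cat >> h.py <<'E'
def downT(p,z,yaw):
    T=np.eye(4); y=np.array([np.cos(yaw),np.sin(yaw),0]); zz=np.array([0,0,-1.]); T[:3,:3]=np.stack([np.cross(y,zz),y,zz],1); T[:3,3]=[p[0],p[1],z]; return T
def onplane(uv,T,n,p0,cam='wrist'):
    M=camT(cam,T); r=rays(cam,uv)@M[:3,:3].T; o=M[:3,3]; return o+r*(((p0-o)@n)/(r@n))[:,None]
E
python3 - <<'E'
from h import *
z=np.load('w1.npz');T=z['T']
q=onplane([[258.5,179.3],[235.7,158.6],[280.8,158.4],[236,201.2],[279.7,201.2]],T,ax,entry); print(q,q[1:].mean(0))
a=q[2]-q[1]; print(np.linalg.norm(a), np.linalg.norm(q[3]-q[1]), 'yaw from screws',[ -np.arctan2(v@[1,0,0],v@[0,1,0]) for v in (q[1]-q[3],q[2]-q[4])])
P=cloud('wrist',z['d'],T)[150:212,225:292].reshape(-1,3); P=P[P[:,2]>.1]
rel=(P-entry)@ax; print('plane offset mm',np.median(rel)*1000, rel.std())
m=abs(rel)<.006; Q=P[m]; c=Q.mean(0); n=np.linalg.svd(Q-c)[2][2]; n*=np.sign(n@ax); print('normal',n,ax,np.degrees(np.arccos(n@ax)), 'off',(c-entry)@ax)
rowsto(downT((.4755,-.2497),.36,-.3))
E
```

```text
[[0.52628032 0.02791591 0.13206265]
 [0.50944136 0.04936452 0.12141691]
 [0.54577814 0.0467699  0.14244903]
 [0.50572397 0.00733442 0.12114367]
 [0.54244051 0.00450322 0.1424049 ]] [0.52584599 0.02699301 0.13185363]
0.04206475869472881 0.0421950581905685 yaw from screws [np.float64(-0.0882164409163862), np.float64(-0.07880260608343617)]
plane offset mm -0.37911004108655744 0.005825819112174254
normal [ 0.49783042 -0.04599167 -0.86605406] [ 0.49851848 -0.03846197 -0.8660254 ] 0.4332467332364182 off -0.0004111308808843775
n 13 slide [-0.82   0.424  0.222] angular [ 0.573 -0.063  0.24 ] | total mm [-279.4   89.4   89.9] deg [29.78 -3.3  12.46]
```

```bash
sed -i 's/^psi=-0.077.*/psi=-0.082; fc=np.array([.5448,.0253,0])/' h.py
python3 -m creep '[{"slide":[-0.82,0.42,0.22],"angular":[0.57,-0.06,0.24]},{"slide":[-0.82,0.42,0.22],"angular":[0.57,-0.06,0.24]},{"slide":[-0.82,0.42,0.22],"angular":[0.57,-0.06,0.24]},{"slide":[-0.82,0.42,0.22],"angular":[0.57,-0.06,0.24]},{"slide":[-0.82,0.42,0.22],"angular":[0.57,-0.06,0.24]}]'
python3 -m creep '[{"slide":[-0.82,0.42,0.22],"angular":[0.57,-0.06,0.24]},{"slide":[-0.82,0.42,0.22],"angular":[0.57,-0.06,0.24]},{"slide":[-0.82,0.42,0.22],"angular":[0.57,-0.06,0.24]},{"slide":[-0.82,0.42,0.22],"angular":[0.57,-0.06,0.24]},{"slide":[-0.82,0.42,0.22],"angular":[0.57,-0.06,0.24]}]'
python3 -m creep '[{"slide":[-0.82,0.42,0.22],"angular":[0.57,-0.06,0.24]},{"slide":[-0.82,0.42,0.22],"angular":[0.57,-0.06,0.24]},{"slide":[-0.82,0.42,0.22],"angular":[0.57,-0.06,0.24]},{"slide":[0,0,0],"angular":[0,0,0]}]'
python3 - <<'E'
from h import *
s=bot.read_state();T=T_tool(s);print(T[:3,3],s['q'],entry)
p,d=imaging.read_camera('wrist'); np.savez('w2.npz',p=p,d=d,T=T); cv2.imwrite('pics/w2.png',p[:,:,::-1])
rowsto(downT((.4755,-.2497),.36,-.3))
P=cloud('wrist',d,T)
hsv=cv2.cvtColor(p,cv2.COLOR_RGB2HSV).astype(int)
g=(hsv[...,0]>50)&(hsv[...,0]<75)&(hsv[...,1]>150)&(hsv[...,2]>40)
Q=P[g&np.isfinite(P[...,0])]; Q=Q[Q[:,2]>.144]; v,u=np.where(g&(P[...,2]>.144)); print('top',len(Q),np.median(Q,0),Q.min(0),Q.max(0),u.mean(),v.mean(),atz('wrist',[u.mean(),v.mean()],.148,T))
Q=P.reshape(-1,3); Q=Q[np.isfinite(Q[:,0])&(abs(Q[:,0]-.475)<.07)&(abs(Q[:,1]+.25)<.07)]
S=Q[(abs(Q[:,2]-.04)<.004)]; print('stand',len(S),cv2.minAreaRect(S[:,:2].astype(np.float32)*1000))
S=Q[(abs(Q[:,2]-.088)<.003)]; print('guard',len(S),cv2.minEnclosingCircle(S[:,:2].astype(np.float32)*1000))
E
```

```text
time: 3.03
tool_pos: [0.4246, -0.0693, 0.3912]
tcp_rot: [2.201, 1.872, 0.321]
wrist_force: [1.0, 0.4, 0.1]
width: 1.0
time: 3.45
tool_pos: [0.4616, -0.1808, 0.3751]
tcp_rot: [2.406, 1.877, 0.129]
wrist_force: [0.8, 0.7, 0.0]
width: 0.999
time: 3.78
tool_pos: [0.4777, -0.2504, 0.3593]
tcp_rot: [-2.526, -1.867, -0.003]
wrist_force: [0.2, 1.2, -0.3]
width: 0.998
[ 0.47773682 -0.25043789  0.35927779] [-0.5297148   0.04168298  1.94452027  0.00237426  1.1554467  -0.23289309] [0.52686048 0.02677435 0.132     ]
n 1 slide [-0.049 -0.062 -0.017] angular [ 0.016 -0.053  0.038] | total mm [-1.2 -1.5 -0.4] deg [ 0.06 -0.21  0.15]
top 564 [ 0.47559314 -0.24831448  0.14835593] [ 0.46669635 -0.25806728  0.14407872] [ 0.48435594 -0.24005866  0.15059856] 253.1241134751773 218.55851063829786 [[ 0.47561902 -0.24841298  0.148     ]]
stand 2511 ((474.9482727050781, -249.91490173339844), (64.6281967163086, 64.78347778320312), 21.27737808227539)
guard 670 ((475.0587463378906, -249.92037963867188), 17.848289489746094)
```

View pics/w2.png

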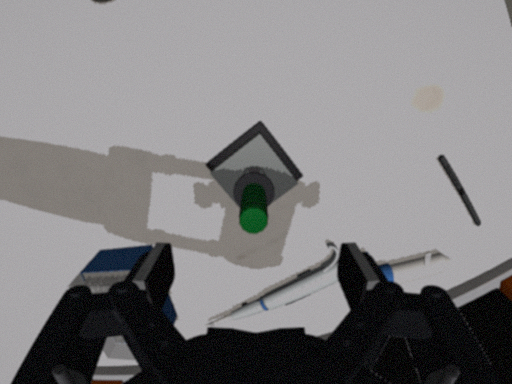

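Run:
```python
from h import *
z=np.load('w2.npz');P=cloud('wrist',z['d'],z['T'])
Q=P[230:350,75:180].reshape(-1,3);Q=Q[np.isfinite(Q[:,0])&(Q[:,2]>.02)&(Q[:,2]<.17)];print(Q.min(0),Q.max(0), np.percentile(Q[:,2],[50,95]))
rowsto(downT((.4752,-.2494),.264,-.3),5)
```

```text
[ 0.22673786 -0.42535231  0.02000538] [ 0.31913703 -0.29285155  0.09634385] [0.06555191 0.09535855]
n 5 slide [-0.01  -0.016  0.765] angular [ 0.003 -0.011  0.008] | total mm [-1.4 -2.  95.6] deg [ 0.06 -0.21  0.15]
```

```bash
python3 -m creep '[{"slide":[-0.02,-0.03,0.76],"angular":[0,-0.05,0.04]},{"slide":[-0.02,-0.03,0.76],"angular":[0,0,0]},{"slide":[-0.01,-0.02,0.76],"angular":[0,0,0]},{"slide":[0,0,0.77],"angular":[0,0,0]},{"slide":[0,0,0.77],"angular":[0,0,0]}]'
python3 -m creep '[{"slide":[0,0,0],"angular":[0,0,0]}]'
python3 - <<'E'
from h import *
rowsto(downT((.4752,-.2494),.264,-.3)); print(T_tool())
p,d=imaging.read_camera('wrist'); cv2.imwrite('pics/w3.png',p[:,:,::-1])
E
```

```text
time: 4.25
tool_pos: [0.4745, -0.2472, 0.2647]
tcp_rot: [2.524, 1.865, 0.004]
wrist_force: [0.1, -0.4, 0.1]
width: 1.0
time: 4.33
tool_pos: [0.4726, -0.2462, 0.2613]
tcp_rot: [-2.523, -1.865, 0.001]
wrist_force: [-1.2, 1.8, -0.3]
width: 1.003
n 1 slide [-0.09   0.138 -0.11 ] angular [-0.059 -0.03   0.031] | total mm [-2.2  3.4 -2.7] deg [-0.23 -0.12  0.12]
[[ 0.29344691  0.9559697  -0.00329251  0.47255256]
 [ 0.95597302 -0.29343682  0.00322693 -0.24623727]
 [ 0.00211871 -0.00409448 -0.99998937  0.26127683]
 [ 0.          0.          0.          1.        ]]
```

View pics/w3.png

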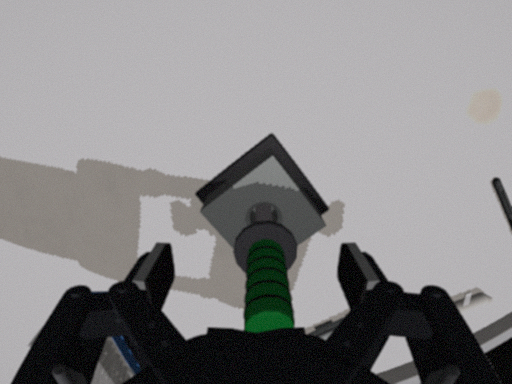

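```bash
python3 -m creep '[{"slide":[-0.09,0.14,-0.1],"angular":[-0.05,-0.03,0.03]},{"slide":[0,0,0],"angular":[0,0,0]}]'
python3 - <<'E'
from h import *
rowsto(downT((.4752,-.2494),.264,-.3));
E
```

```text
time: 4.55
tool_pos: [0.4782, -0.2522, 0.2701]
tcp_rot: [2.521, 1.857, 0.006]
wrist_force: [-0.0, 0.4, 0.6]
width: 0.998
n 1 slide [ 0.073 -0.149  0.24 ] angular [ 0.154  0.045 -0.014] | total mm [ 1.8 -3.7  6. ] deg [ 0.62  0.18 -0.06]
```

```bash
for i in 1 2 3; do python3 -m creep '[{"slide":[0,0,0],"angular":[0,0,0]}]'|head -2; done
```

```text
time: 4.63
tool_pos: [0.4779, -0.2522, 0.27]
time: 4.72
tool_pos: [0.4774, -0.2521, 0.2694]
time: 4.8
tool_pos: [0.477, -0.252, 0.2688]
```

```bash
for i in 1 2 ; do python3 -m creep '[{"slide":[0,0,0],"angular":[0,0,0]},{"slide":[0,0,0],"angular":[0,0,0]}]'|head -2; done;  python3 - <<'E'
from h import *
rowsto(downT((.4752,-.2494),.264,-.3)); 
E
```

```text
time: 4.97
tool_pos: [0.4766, -0.2519, 0.268]
time: 5.13
tool_pos: [0.4766, -0.2519, 0.2677]
n 1 slide [ 0.078 -0.082  0.147] angular [ 0.089  0.03  -0.026] | total mm [ 1.9 -2.   3.7] deg [ 0.36  0.12 -0.1 ]
```

```bash
python3 -m creep '[{"slide":[0.08,-0.08,0.14],"angular":[0.08,0.03,-0.02]},{"slide":[0,0,0],"angular":[0,0,0]},{"slide":[0,0,0],"angular":[0,0,0]},{"slide":[0,0,0],"angular":[0,0,0]},{"slide":[0,0,0],"angular":[0,0,0]}]'
  python3 - <<'E'
from h import *
rowsto(downT((.4752,-.2494),.264,-.3)); 
E
```

```text
time: 5.55
tool_pos: [0.4754, -0.2494, 0.2642]
tcp_rot: [2.528, 1.864, 0.001]
wrist_force: [-0.5, -0.6, 0.3]
width: 0.997
n 1 slide [-0.004 -0.006  0.007] angular [ 0.011  0.    -0.004] | total mm [-0.1 -0.2  0.2] deg [ 0.04  0.   -0.02]
```

```bash
python3 -m creep '[{"slide":[0,0,0],"angular":[0,0,0]},{"slide":[0,0,0],"angular":[0,0,0]},{"slide":[0,0,0],"angular":[0,0,0]},{"slide":[0,0,0],"angular":[0,0,0]},{"slide":[0,0,0],"angular":[0,0,0]}]' 1 70
python3 -m creep '[{"slide":[0,0,0],"angular":[0,0,0]},{"slide":[0,0,0],"angular":[0,0,0]},{"slide":[0,0,0],"angular":[0,0,0]}]'
  python3 - <<'E'
from h import *
rowsto(downT((.4752,-.2494),.264,-.3)); 
p,d=imaging.read_camera('wrist'); cv2.imwrite('pics/w4.png',p[:,:,::-1])
E
```

```text
time: 5.97
tool_pos: [0.4753, -0.2494, 0.2643]
tcp_rot: [2.528, 1.864, 0.001]
wrist_force: [0.3, -0.7, 0.1]
width: 0.296
time: 6.22
tool_pos: [0.4755, -0.2494, 0.2644]
tcp_rot: [2.528, 1.863, 0.001]
wrist_force: [0.3, -0.9, 1.0]
width: 0.215
n 1 slide [-0.003 -0.012  0.018] angular [ 0.02   0.002 -0.004] | total mm [-0.1 -0.3  0.4] deg [ 0.08  0.01 -0.02]
```

View pics/w4.png

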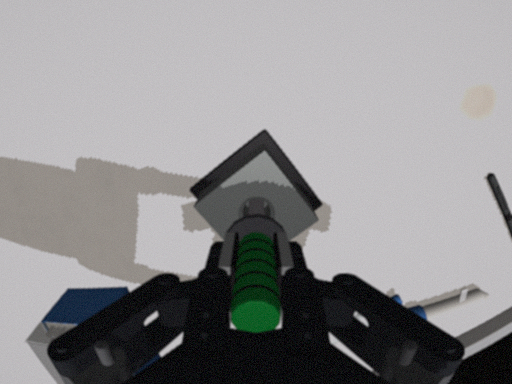

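```bash
python3 -m creep '[{"slide":[0,0,-0.4],"angular":[0,0,0]},{"slide":[0,0,-0.8],"angular":[0,0,0]},{"slide":[0,0,-1],"angular":[0,0,0]},{"slide":[0,0,-1],"angular":[0,0,0]}]'
  python3 - <<'E'
from h import *
print(bot.read_state()['width'])
rowsto(tiltT(.2564+.03))
E
```

```text
time: 6.6
tool_pos: [0.4747, -0.249, 0.3445]
tcp_rot: [-2.527, -1.863, 0.001]
wrist_force: [-0.2, 0.1, -0.9]
width: 0.213
0.21320410355417274
n 11 slide [ 0.963 -0.495 -0.244] angular [-0.682  0.073 -0.278] | total mm [ 247.9 -171.6  -35. ] deg [-29.99   3.23 -12.23]
```

```bash
python3 - <<'E'
from h import *
Tt=tiltT(.2564+.05);T0=T_tool();n,sl,an=rowsto(Tt,14)
T=T0.copy()
for i in range(n):
    S=np.eye(4);S[:3,3]=sl*.025;S[:3,:3]=R.from_rotvec(np.radians(an*4)).as_matrix();T=T@S
    tip=T[:3,3]+T[:3,2]*.2564; f=Rf.T@(tip-fc); print((f*1000).round(),round((entry-tip)@ax*1000))
E
```

```text
n 14 slide [ 0.755 -0.402 -0.249] angular [-0.536  0.058 -0.218] | total mm [ 245.7 -181.4  -52.3] deg [-29.99   3.23 -12.23]
[ -44. -259.   95.] -19
[ -41. -240.  101.] -15
[ -38. -220.  108.] -11
[ -36. -200.  114.] -7
[ -34. -180.  121.] -2
[ -33. -160.  127.] 3
[ -32. -140.  133.] 8
[ -32. -120.  140.] 14
[ -33. -100.  146.] 19
[-34. -80. 152.] 25
[-35. -60. 158.] 31
[-37. -40. 164.] 37
[-40. -20. 170.] 44
[-43.   0. 175.] 50
```

```bash
python3 -m creep '[{"slide":[0.75,-0.4,-0.25],"angular":[-0.54,0.06,-0.22]},{"slide":[0.75,-0.4,-0.25],"angular":[-0.54,0.06,-0.22]},{"slide":[0.75,-0.4,-0.25],"angular":[-0.54,0.06,-0.22]},{"slide":[0.75,-0.4,-0.25],"angular":[-0.54,0.06,-0.22]},{"slide":[0.75,-0.4,-0.25],"angular":[-0.54,0.06,-0.22]}]'
python3 -m creep '[{"slide":[0.75,-0.4,-0.25],"angular":[-0.54,0.06,-0.22]},{"slide":[0.75,-0.4,-0.25],"angular":[-0.54,0.06,-0.22]},{"slide":[0.75,-0.4,-0.25],"angular":[-0.54,0.06,-0.22]},{"slide":[0.75,-0.4,-0.25],"angular":[-0.54,0.06,-0.22]},{"slide":[0.75,-0.4,-0.25],"angular":[-0.54,0.06,-0.22]}]'
python3 -m creep '[{"slide":[0.76,-0.4,-0.25],"angular":[-0.53,0.06,-0.22]},{"slide":[0.76,-0.4,-0.25],"angular":[-0.53,0.06,-0.22]},{"slide":[0.76,-0.4,-0.25],"angular":[-0.53,0.06,-0.22]},{"slide":[0.76,-0.4,-0.25],"angular":[-0.53,0.06,-0.22]},{"slide":[0,0,0],"angular":[0,0,0]}]'
python3 -m creep '[{"slide":[0,0,0],"angular":[0,0,0]},{"slide":[0,0,0],"angular":[0,0,0]},{"slide":[0,0,0],"angular":[0,0,0]},{"slide":[0,0,0],"angular":[0,0,0]},{"slide":[0,0,0],"angular":[0,0,0]}]'
python3 - <<'E'
from h import *
s=bot.read_state();print(s['q'],s['width'],s['wrist_force'])
rowsto(tiltT(.2564+.05));rowsto(tiltT(.2564+.015))
E
```

```text
time: 7.02
tool_pos: [0.4493, -0.1444, 0.3728]
tcp_rot: [2.34, 1.869, 0.196]
wrist_force: [0.2, 0.7, -0.4]
width: 0.218
time: 7.43
tool_pos: [0.4113, -0.042, 0.3909]
tcp_rot: [2.147, 1.857, 0.372]
wrist_force: [0.7, 0.0, -0.9]
width: 0.217
time: 7.85
tool_pos: [0.3727, 0.0403, 0.3966]
tcp_rot: [1.989, 1.843, 0.5]
wrist_force: [-0.1, -0.5, -1.6]
width: 0.215
time: 8.27
tool_pos: [0.3752, 0.0373, 0.3968]
tcp_rot: [1.994, 1.837, 0.496]
wrist_force: [0.9, 0.5, -1.2]
width: 0.214
[ 0.06779377 -0.52477815  2.35653876 -0.10565869  0.79043122  0.20404679] 0.21389605649548182 [ 0.90522473  0.45603251 -1.19337379]
n 1 slide [ 0.076 -0.029 -0.042] angular [ 0.05  -0.002  0.002] | total mm [ 1.9 -0.7 -1. ] deg [ 0.2  -0.01  0.01]
n 2 slide [ 0.038 -0.016  0.679] angular [ 0.025 -0.001  0.001] | total mm [ 1.9 -0.9 34. ] deg [ 0.2  -0.01  0.01]
```

Move to 18 mm off the face and look with both cameras.

```bash
python3 -m creep '[{"slide":[0.04,-0.02,0.6],"angular":[0.03,0,0]},{"slide":[0.04,-0.02,0.6],"angular":[0.02,0,0]},{"slide":[0,0,0],"angular":[0,0,0]},{"slide":[0,0,0],"angular":[0,0,0]},{"slide":[0,0,0],"angular":[0,0,0]}]'
python3 -m creep '[{"slide":[0,0,0],"angular":[0,0,0]},{"slide":[0,0,0],"angular":[0,0,0]},{"slide":[0,0,0],"angular":[0,0,0]}]'
cat > look.py <<'E'
import sys
from h import *
k=sys.argv[1]
s=bot.read_state();T=T_tool(s);rowsto(tiltT(.2564+.015),1)
p,d=imaging.read_camera('wrist'); np.savez(f'w{k}.npz',p=p,d=d,T=T)
pr=proj('wrist',np.array([entry,T[:3,3]+T[:3,2]*.2564]),T);print(pr)
crop(p,200,140,320,230,6,f'pics/w{k}.png',pr)
p,d=imaging.read_camera('side'); np.savez(f's{k}.npz',p=p,d=d,T=T)
pr=proj('side',np.array([entry,T[:3,3]+T[:3,2]*.2564]),T);print(pr)
crop(p,230,130,330,260,6,f'pics/s{k}.png',pr)
E
python3 look.py 5
```

```text
time: 8.68
tool_pos: [0.3893, 0.0386, 0.3708]
tcp_rot: [1.995, 1.84, 0.494]
wrist_force: [0.1, -0.4, -1.6]
width: 0.214
time: 8.93
tool_pos: [0.3892, 0.0389, 0.3713]
tcp_rot: [1.993, 1.84, 0.496]
wrist_force: [0.8, -0.4, -1.3]
width: 0.218
n 1 slide [-0.033  0.001  0.196] angular [ 0.032 -0.019  0.021] | total mm [-0.8  0.   4.9] deg [ 0.13 -0.08  0.08]
[[255.73194233 191.46733741]
 [256.45129756 197.67059185]]
[[272.10214109 200.19020859]
 [276.33801897 195.36686264]]
```

View pics/w5.png

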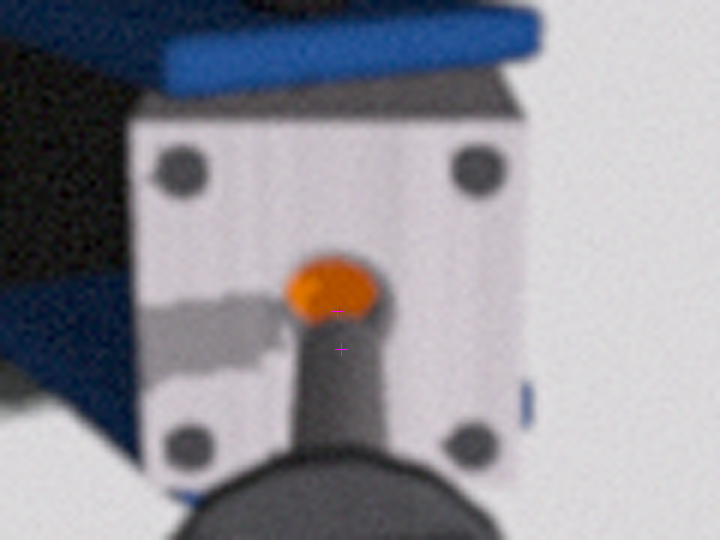

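View pics/s5.png

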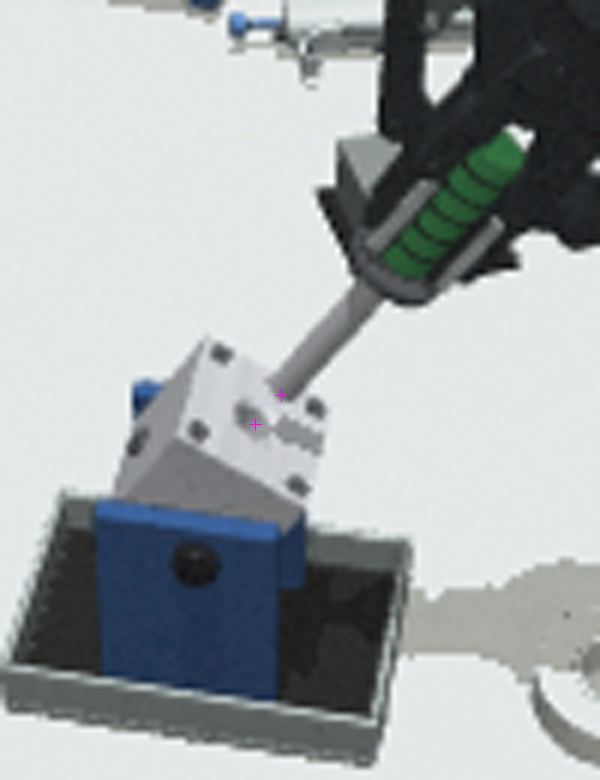

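Run:
```python
from h import *
from scipy.optimize import least_squares
for n in 'ws':
    z=np.load(f'{n}5.npz');T=z['T'];cam={'w':'wrist','s':'side'}[n]
    P=cloud(cam,z['d'],T).reshape(-1,3);P=P[np.isfinite(P[:,0])]
    t=(P-T[:3,3])@T[:3,:3]*1000
    for nm,a,b,r in [('rod',188,250,6),('handle',125,145,10)]:
        q=t[(t[:,2]>a)&(t[:,2]<b)&(np.hypot(t[:,0],t[:,1])<r+5)]
        if len(q)<15: print(n,nm,len(q));continue
        c=(a+b)/2
        f=lambda v: np.hypot(q[:,0]-v[0]-v[2]*(q[:,2]-c),q[:,1]-v[1]-v[3]*(q[:,2]-c))-r
        s=least_squares(f,[0,0,0,0],loss='soft_l1',f_scale=.7); print(n,nm,len(q),s.x.round(3),'tip xy',(s.x[:2]+s.x[2:]*(256.4-c)).round(2),abs(f(s.x)).mean().round(2),'zmax',np.percentile(q[:,2],98))
    # face hole centre: missing region in face plane
```

```text
w rod 288 [-0.814 -0.502 -0.     0.002] tip xy [-0.82 -0.44] 0.14 zmax 248.31242243759323
w handle 1609 [-0.53  -0.626  0.011  0.01 ] tip xy [0.86 0.57] 0.98 zmax 144.48501008602383
s rod 122 [-2.522  0.441 -0.     0.008] tip xy [-2.52  0.75] 0.67 zmax 248.5885940151626
s handle 101 [-2.002 -0.981  0.075  0.076] tip xy [7.06 8.23] 1.51 zmax 144.55799603504244
```

```bash
python3 -m creep '[{"slide":[0.02,-0.01,0.3],"angular":[0.03,-0.02,0.02]},{"slide":[0,0,0.3],"angular":[0,0,0]},{"slide":[0,0,0],"angular":[0,0,0]},{"slide":[0,0,0],"angular":[0,0,0]},{"slide":[0,0,0],"angular":[0,0,0]}]'
sed -i 's/tiltT(.2564+.015)/tiltT(.2564+0)/' look.py
python3 look.py 6
```

```text
time: 9.45
tool_pos: [0.3964, 0.0388, 0.3569]
tcp_rot: [1.997, 1.84, 0.49]
wrist_force: [-0.4, -0.1, -1.0]
width: 0.217
n 1 slide [-0.054  0.041  0.153] angular [-0.034  0.005  0.004] | total mm [-1.3  1.   3.8] deg [-0.14  0.02  0.02]
[[258.42274488 197.5799154 ]
 [256.45584571 197.66824961]]
[[272.10214109 200.19020859]
 [273.47950748 199.96217366]]
```

View pics/w6.png

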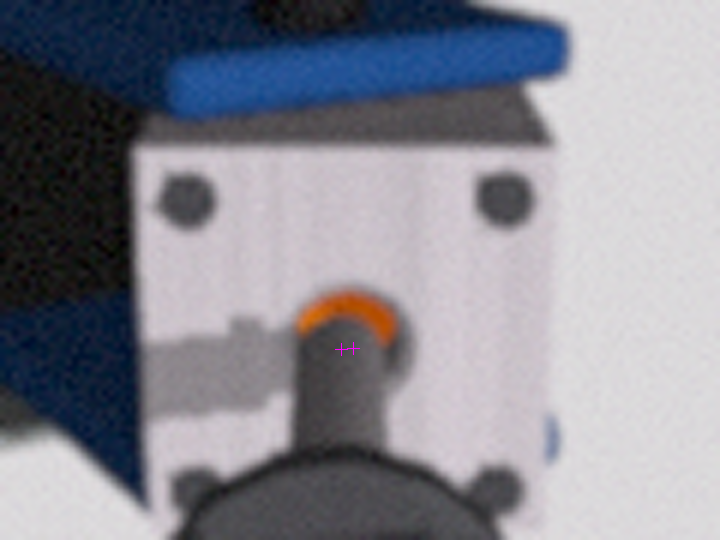

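View pics/s6.png

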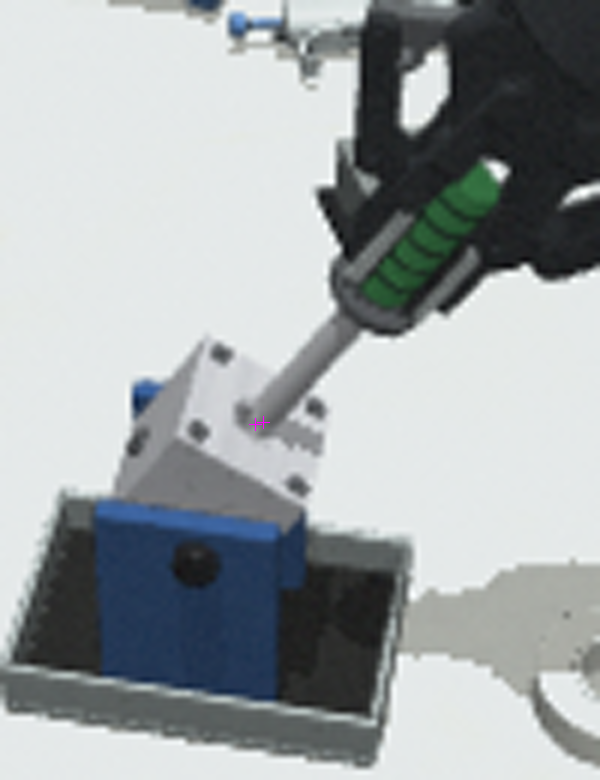

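```bash
python3 -m creep '[{"slide":[0.02,0.03,0.1],"angular":[-0.03,0,0]},{"slide":[0,0,0.1],"angular":[0,0,0]},{"slide":[0,0,0],"angular":[0,0,0]},{"slide":[0,0,0],"angular":[0,0,0]}]'
python3 - <<'E'
from h import *
rowsto(tiltT(.2564),1)
E
python3 -m creep '[{"slide":[0,0,0.12],"angular":[0,0,0]},{"slide":[0,0,0],"angular":[0,0,0]},{"slide":[0,0,0],"angular":[0,0,0]}]'
python3 look.py 7
```

```text
time: 9.88
tool_pos: [0.3996, 0.0391, 0.3532]
tcp_rot: [1.996, 1.839, 0.493]
wrist_force: [-0.1, -0.2, -1.1]
width: 0.217
n 1 slide [-0.073  0.006 -0.037] angular [0.005 0.004 0.004] | total mm [-1.8  0.1 -0.9] deg [0.02 0.02 0.02]
time: 10.13
tool_pos: [0.4011, 0.0389, 0.3505]
tcp_rot: [1.996, 1.839, 0.493]
wrist_force: [0.2, 0.5, -1.1]
width: 0.213
n 1 slide [-0.072  0.007 -0.158] angular [0.004 0.004 0.002] | total mm [-1.8  0.2 -4. ] deg [0.02 0.02 0.01]
[[256.58821145 201.34419001]
 [256.45368733 197.66774581]]
[[272.10214109 200.19020859]
 [271.10793757 201.73129217]]
```

View pics/w7.png

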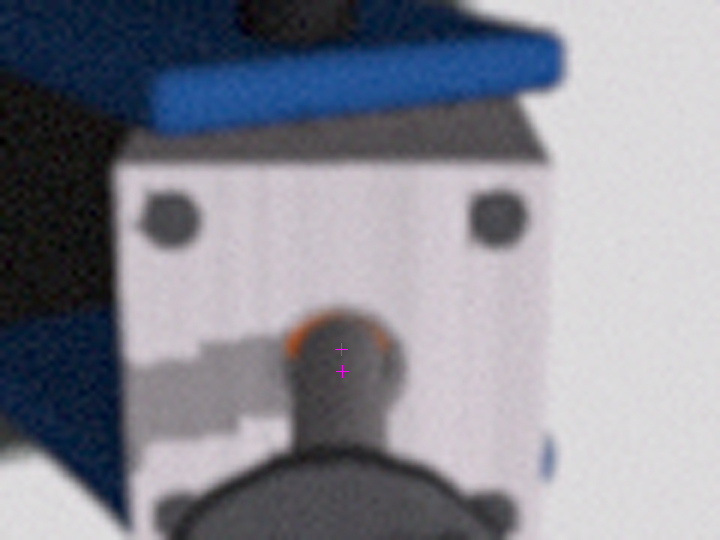

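View pics/s7.png

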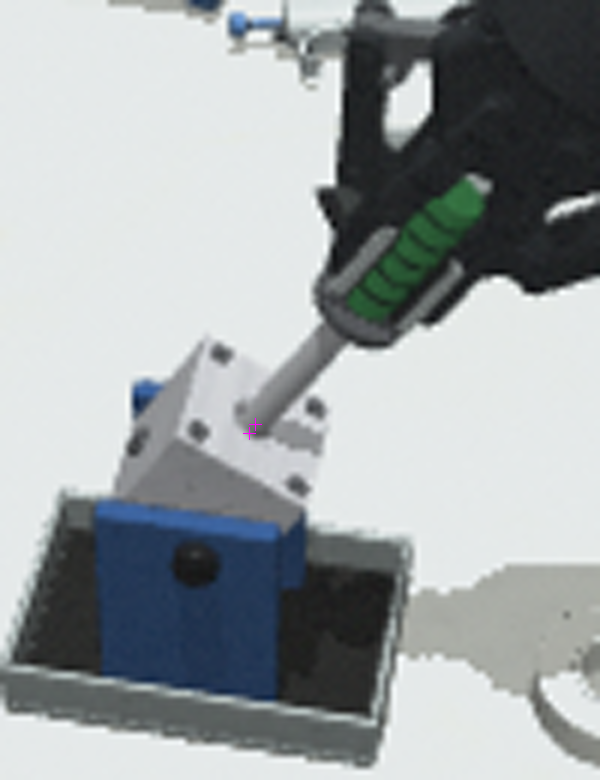

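```bash
python3 -m creep '[{"slide":[-0.05,-0.01,0],"angular":[0,0,0]},{"slide":[0,0,0.1],"angular":[0,0,0]},{"slide":[0,0,0],"angular":[0,0,0]},{"slide":[0,0,0],"angular":[0,0,0]},{"slide":[0,0,0],"angular":[0,0,0]}]'
python3 look.py 8
```

```text
time: 10.65
tool_pos: [0.402, 0.0376, 0.3484]
tcp_rot: [1.996, 1.839, 0.493]
wrist_force: [0.3, 0.2, -0.6]
width: 0.212
n 1 slide [-0.022  0.012 -0.253] angular [0.009 0.004 0.002] | total mm [-0.6  0.3 -6.3] deg [0.04 0.01 0.01]
[[256.65215812 200.88558341]
 [256.45347924 197.66771302]]
[[272.10214109 200.19020859]
 [270.70269262 201.94438795]]
```

View pics/w8.png

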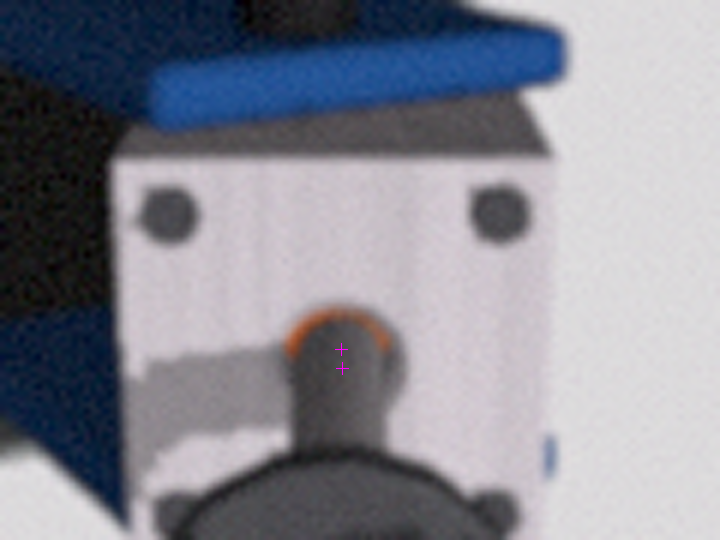

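View pics/s8.png

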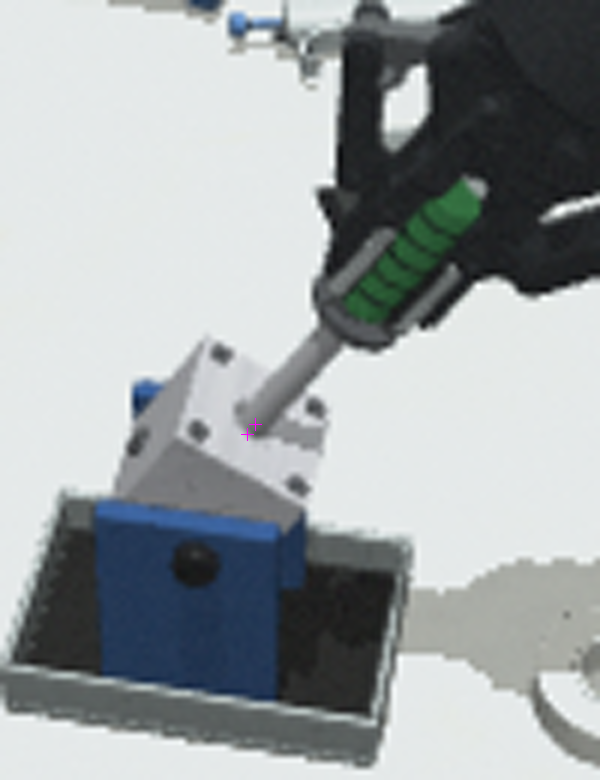

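```bash
python3 -m creep '[{"slide":[0,0,0.1],"angular":[0,0,0]},{"slide":[0,0,0.1],"angular":[0,0,0]},{"slide":[0,0,0],"angular":[0,0,0]}]'
python3 -m creep '[{"slide":[0,0,0.08],"angular":[0,0,0]},{"slide":[0,0,0],"angular":[0,0,0]},{"slide":[0,0,0],"angular":[0,0,0]}]'
python3 look.py 9
```

```text
time: 11.0
tool_pos: [0.4045, 0.0374, 0.3436]
tcp_rot: [1.996, 1.839, 0.492]
wrist_force: [-0.4, -0.3, -1.1]
width: 0.219
time: 11.25
tool_pos: [0.4055, 0.0373, 0.3423]
tcp_rot: [1.996, 1.839, 0.493]
wrist_force: [-0.3, 0.1, -1.3]
width: 0.21
n 1 slide [-0.023  0.014 -0.537] angular [0.006 0.004 0.003] | total mm [ -0.6   0.4 -13.4] deg [0.02 0.02 0.01]
[[256.8170377  204.04561189]
 [256.45361585 197.66776329]]
[[272.10214109 200.19020859]
 [269.16870274 203.72374186]]
```

View pics/w9.png

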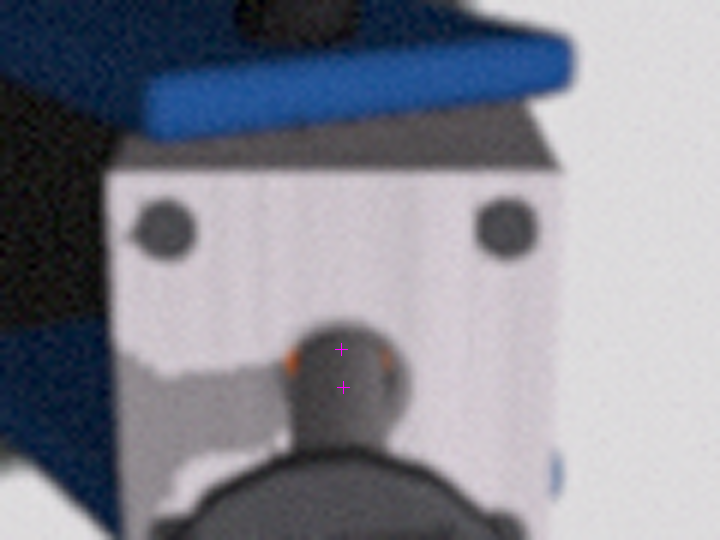

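View pics/s9.png

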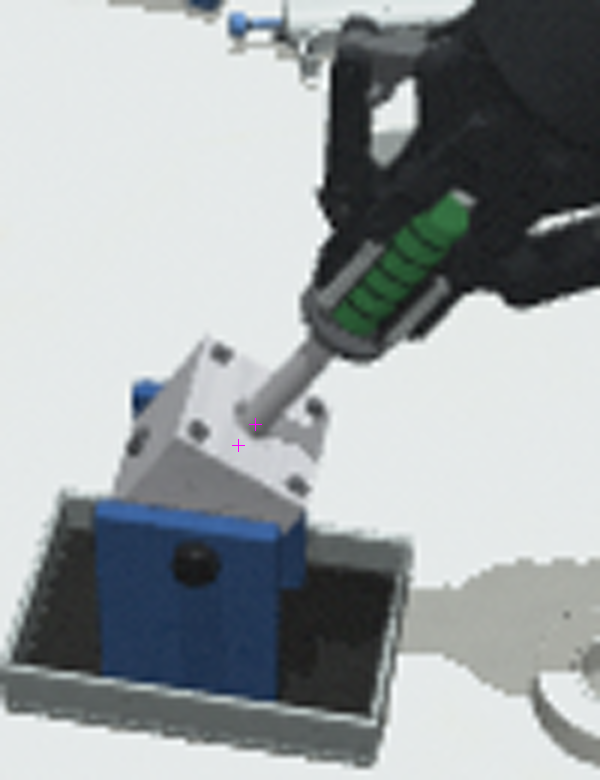

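```bash
python3 -m creep '[{"slide":[0,0,0.06],"angular":[0,0,0]},{"slide":[0,0,0.06],"angular":[0,0,0]},{"slide":[0,0,0.04],"angular":[0,0,0]},{"slide":[0,0,0.04],"angular":[0,0,0]}]'
python3 -m creep '[{"slide":[0,0,0.04],"angular":[0,0,0]},{"slide":[0,0,0.04],"angular":[0,0,0]},{"slide":[0,0,0.04],"angular":[0,0,0]}]'
python3 - <<'E'
from h import *
rowsto(tiltT(.2564),1); s=bot.read_state();T=T_tool(s); print((s['wrist_force']@T[:3,:3]).round(1),s['width'])
E
```

```text
time: 11.68
tool_pos: [0.4081, 0.0371, 0.338]
tcp_rot: [1.995, 1.839, 0.493]
wrist_force: [0.6, -0.1, -0.9]
width: 0.215
time: 11.93
tool_pos: [0.4096, 0.037, 0.3356]
tcp_rot: [1.996, 1.839, 0.493]
wrist_force: [-3.3, 0.3, 2.3]
width: 0.215
n 1 slide [-0.024  0.008 -0.849] angular [0.01  0.003 0.002] | total mm [ -0.6   0.2 -21.2] deg [0.04 0.01 0.01]
[-0.  -1.8 -3.7] 0.21529376701859768
```

```bash
cat > st.py <<'E'
from h import *
rowsto(tiltT(.2564),1); s=bot.read_state();T=T_tool(s); print(s['time'],(s['wrist_force']@T[:3,:3]).round(1),s['width'].round(3))
E
for i in 1 ; do python3 -m creep '[{"slide":[0,0,0.04],"angular":[0,0,0]},{"slide":[0,0,0.04],"angular":[0,0,0]},{"slide":[0,0,0.04],"angular":[0,0,0]}]' >/dev/null; python3 st.py; done
```

```text
n 1 slide [-0.024 -0.006 -0.946] angular [0.015 0.005 0.002] | total mm [ -0.6  -0.2 -23.6] deg [0.06 0.02 0.01]Traceback (most recent call last):
  File "st.py", line 2, in <module>
    rowsto(tiltT(.2564),1); s=bot.read_state();T=T_tool(s); print(s['time'],(s['wrist_force']@T[:3,:3]).round(1),s['width'].round(3))
                                                                                                                 ^^^^^^^^^^^^^^^^
AttributeError: 'float' object has no attribute 'round'
```

```bash
sed -i "s/s\['width'\].round(3)/s['width']/; s/rowsto(tiltT(.2564),1)/rowsto(tiltT(.2564),2)/" st.py
python3 st.py
python3 -m creep '[{"slide":[0,0,0.04],"angular":[0,0,0]},{"slide":[0,0,0.04],"angular":[0,0,0]},{"slide":[0,0,0.04],"angular":[0,0,0]},{"slide":[0,0,0.04],"angular":[0,0,0]}]' ; python3 st.py
```

```text
n 2 slide [-0.012 -0.003 -0.473] angular [0.008 0.002 0.001] | total mm [ -0.6  -0.2 -23.6] deg [0.06 0.02 0.01]
12.1833 [  0.2  -3.3 -13.5] 0.21898419279841536
time: 12.52
tool_pos: [0.4131, 0.0368, 0.3309]
tcp_rot: [1.995, 1.838, 0.494]
wrist_force: [-12.8, 0.9, 13.4]
width: 0.214
n 2 slide [-0.013 -0.011 -0.542] angular [ 0.011  0.001 -0.   ] | total mm [ -0.7  -0.5 -27.1] deg [ 0.09  0.01 -0.  ]
12.5167 [ -0.2  -4.3 -18. ] 0.21418374932770276
```

```bash
python3 -m creep '[{"slide":[0,-0.02,0.04],"angular":[0,0,0]},{"slide":[0,0,0.04],"angular":[0,0,0]},{"slide":[0,0,0.04],"angular":[0,0,0]},{"slide":[0,0,0.04],"angular":[0,0,0]}]' >/dev/null; python3 st.py
python3 -m creep '[{"slide":[0,0,0.04],"angular":[0,0,0]},{"slide":[0,0,0.04],"angular":[0,0,0]},{"slide":[0,0,0.04],"angular":[0,0,0]},{"slide":[0,0,0.04],"angular":[0,0,0]}]' >/dev/null; python3 st.py
```

```text
n 2 slide [-0.013 -0.006 -0.617] angular [ 0.015  0.001 -0.   ] | total mm [ -0.7  -0.3 -30.9] deg [ 0.12  0.01 -0.  ]
12.85 [  0.2  -4.4 -20.1] 0.21477477575031398
n 2 slide [-0.013 -0.005 -0.697] angular [0.015 0.001 0.   ] | total mm [ -0.7  -0.2 -34.8] deg [0.12 0.01 0.  ]
13.1833 [ -0.   -4.1 -18.1] 0.21609265513705073
```

```bash
python3 -m creep '[{"slide":[0,0,0.04],"angular":[0,0,0]},{"slide":[0,0,0.04],"angular":[0,0,0]},{"slide":[0,0,0.04],"angular":[0,0,0]},{"slide":[0,0,0.04],"angular":[0,0,0]}]' >/dev/null; python3 st.py
python3 -m creep '[{"slide":[0,0,0.04],"angular":[0,0,0]},{"slide":[0,0,0.04],"angular":[0,0,0]},{"slide":[0,0,0.04],"angular":[0,0,0]},{"slide":[0,0,0.04],"angular":[0,0,0]}]' >/dev/null; python3 st.py; python3 look.py 10
```

```text
n 2 slide [-0.014 -0.006 -0.777] angular [ 0.016  0.001 -0.001] | total mm [ -0.7  -0.3 -38.9] deg [ 0.13  0.   -0.01]
13.5167 [  1.2  -5.  -15.7] 0.21400513170589777
n 2 slide [-0.011  0.019 -0.892] angular [0.004 0.002 0.002] | total mm [ -0.6   0.9 -44.6] deg [0.03 0.01 0.02]
13.85 [-0.9 -0.8  1.3] 0.21303676715711017
n 2 slide [-0.011  0.019 -0.892] angular [0.004 0.002 0.002] | total mm [ -0.6   0.9 -44.6] deg [0.03 0.01 0.02]
[[257.79258251 220.29711224]
 [256.45411121 197.66783868]]
[[272.10214109 200.19020859]
 [262.66762864 211.29427069]]
```

View pics/s10.png

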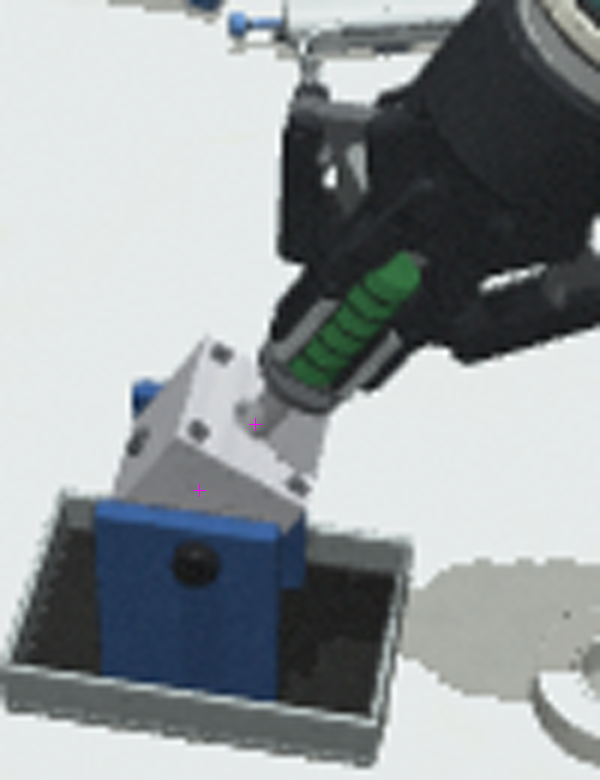

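```bash
python3 -m creep '[{"slide":[0,0,0.04],"angular":[0,0,0]},{"slide":[0,0,0.04],"angular":[0,0,0]},{"slide":[0,0,0],"angular":[0,0,0]},{"slide":[0,0,0],"angular":[0,0,0]}]' >/dev/null; python3 st.py
python3 - <<'E'
from h import *
for n in('top','side'):
    p,d=imaging.read_camera(n); np.savez(f'{n}11.npz',p=p,d=d)
    bx=(215,160,285,245) if n=='top' else (220,190,310,265)
    crop(p,*bx,7,f'pics/{n}11.png')
    hsv=cv2.cvtColor(p,cv2.COLOR_RGB2HSV).astype(int)
    g=(hsv[...,0]>5)&(hsv[...,0]<20)&(hsv[...,1]>170)&(hsv[...,2]>60); P=cloud(n,d)
    g[:,:bx[0]]=0;g[:,bx[2]:]=0;g[:bx[1]]=0;g[bx[3]:]=0
    v,u=np.where(g);Q=P[g]; print(n,len(u),u.mean() if len(u) else 0,v.mean() if len(u) else 0,np.nanmedian(Q,0) if len(u) else 0)
E
```

```text
n 2 slide [-0.012  0.016 -0.928] angular [0.004 0.002 0.002] | total mm [ -0.6   0.8 -46.4] deg [0.03 0.02 0.02]
14.2833 [-0.3  0.3  0.6] 0.21915760158861397
top 0 0 0 0
side 0 0 0 0
```

View pics/top11.png

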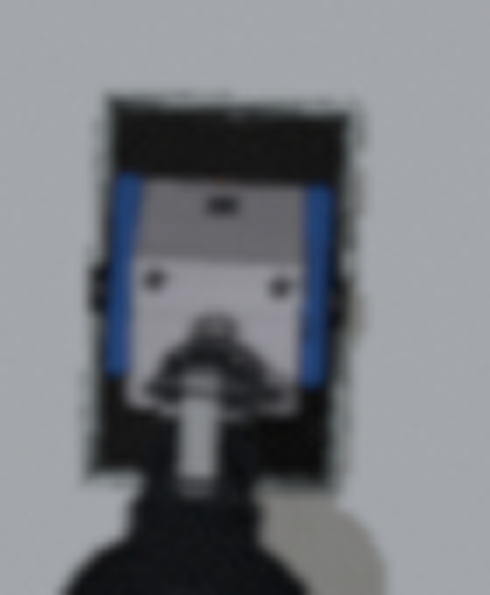

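View pics/side11.png

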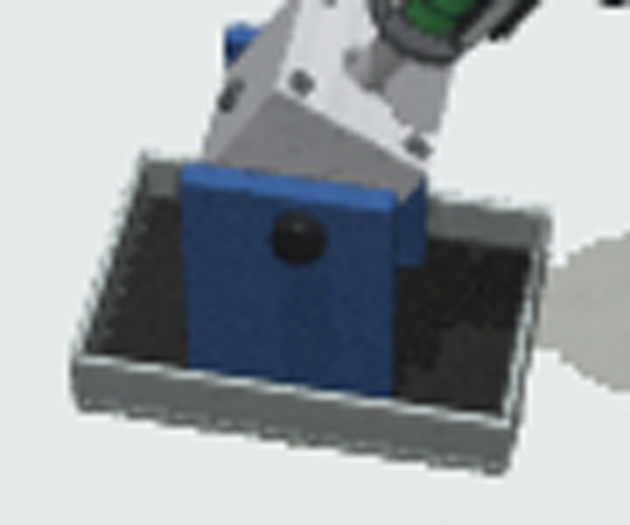

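```bash
python3 -m creep '[{"slide":[0,0,0.1],"angular":[0,0,0]},{"slide":[0,0,0.1],"angular":[0,0,0]},{"slide":[0,0,0.1],"angular":[0,0,0]},{"slide":[0,0,0],"angular":[0,0,0]}]' >/dev/null; python3 st.py
python3 -m creep '[{"slide":[0,0,-0.2],"angular":[0,0,0]},{"slide":[0,0,-0.5],"angular":[0,0,0]},{"slide":[0,0,-0.6],"angular":[0,0,0]},{"slide":[0,0,-0.6],"angular":[0,0,0]},{"slide":[0,0,-0.6],"angular":[0,0,0]}]'
python3 -m creep '[{"slide":[0,0,-0.6],"angular":[0,0,0]},{"slide":[0,0,-0.6],"angular":[0,0,0]},{"slide":[0,0,-0.6],"angular":[0,0,0]},{"slide":[0,0,0],"angular":[0,0,0]},{"slide":[0,0,0],"angular":[0,0,0]}]';python3 st.py
python3 look.py 12
```

```text
n 3 slide [-0.007  0.015 -0.724] angular [-0.001  0.002  0.001] | total mm [ -0.6   1.1 -54.3] deg [-0.01  0.02  0.02]
14.7167 [ 0.5 -0.9  1.3] 0.21545353374589366
time: 15.13
tool_pos: [0.3936, 0.0383, 0.362]
tcp_rot: [1.996, 1.839, 0.493]
wrist_force: [-0.2, 0.3, -1.0]
width: 0.217
time: 15.55
tool_pos: [0.3717, 0.0402, 0.4014]
tcp_rot: [1.994, 1.837, 0.496]
wrist_force: [-0.4, 0.9, -1.5]
width: 0.214
n 3 slide [-0.009  0.     0.73 ] angular [ 0.019 -0.002  0.001] | total mm [-0.7 -0.1 54.8] deg [ 0.23 -0.02  0.01]
15.55 [ 0.9 -1.1  1.1] 0.21386959763409122
n 3 slide [-0.009  0.     0.73 ] angular [ 0.019 -0.002  0.001] | total mm [-0.7 -0.1 54.8] deg [ 0.23 -0.02  0.01]
[[255.2324384  180.16759029]
 [256.45264543 197.6678307 ]]
[[272.10214109 200.19020859]
 [284.5449114  185.90708175]]
```

View pics/w12.png

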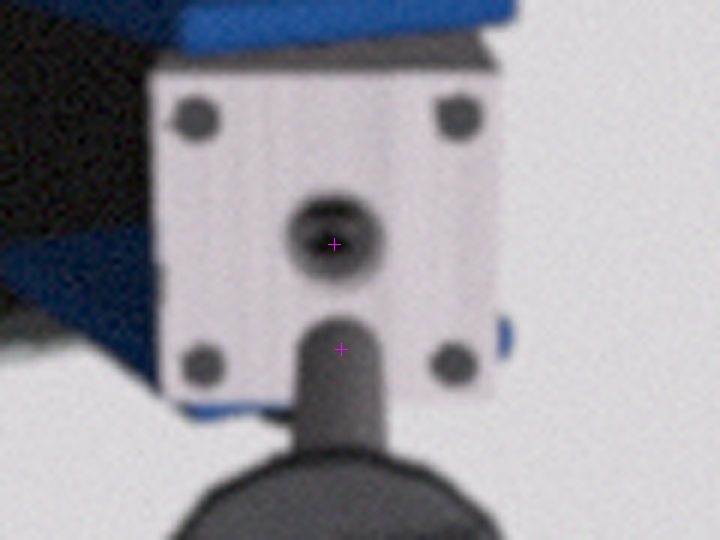

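View pics/s12.png

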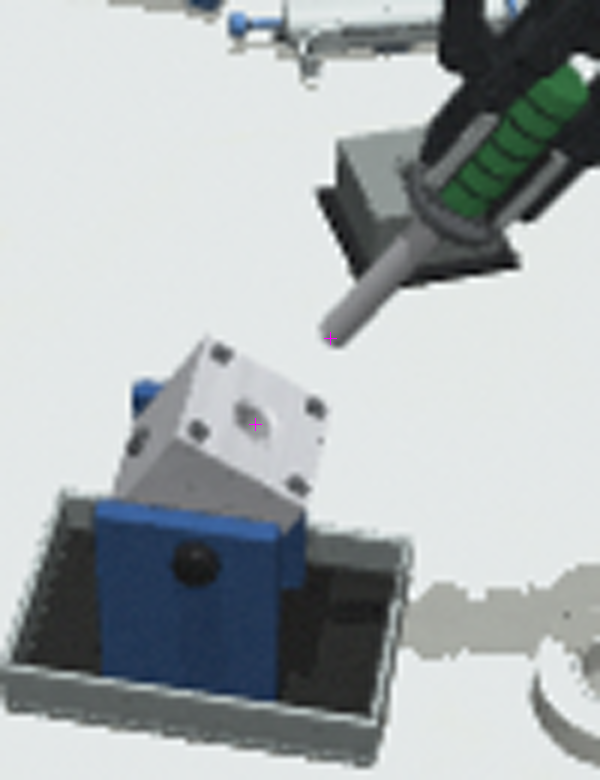

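The bore is dark, with no orange left at about (335,240) in the crop, so the sleeve is out. Now back to the stand.

Run:
```python
from h import *
rowsto(downT((.4752,-.2498),.345,-.3),14)
```

```text
n 14 slide [-0.765  0.389  0.268] angular [ 0.534 -0.058  0.218] | total mm [-280.4   82.7  110.8] deg [29.88 -3.25 12.21]
```

```bash
python3 -m creep '[{"slide":[-0.76,0.39,0.27],"angular":[0.53,-0.06,0.22]},{"slide":[-0.76,0.39,0.27],"angular":[0.53,-0.06,0.22]},{"slide":[-0.76,0.39,0.27],"angular":[0.53,-0.06,0.22]},{"slide":[-0.76,0.39,0.27],"angular":[0.53,-0.06,0.22]},{"slide":[-0.76,0.39,0.27],"angular":[0.53,-0.06,0.22]}]'
python3 -m creep '[{"slide":[-0.76,0.39,0.27],"angular":[0.53,-0.06,0.22]},{"slide":[-0.76,0.39,0.27],"angular":[0.53,-0.06,0.22]},{"slide":[-0.76,0.39,0.27],"angular":[0.53,-0.06,0.22]},{"slide":[-0.76,0.39,0.27],"angular":[0.53,-0.06,0.22]},{"slide":[-0.76,0.39,0.27],"angular":[0.53,-0.06,0.22]}]'
python3 -m creep '[{"slide":[-0.77,0.39,0.26],"angular":[0.54,-0.05,0.22]},{"slide":[-0.77,0.39,0.26],"angular":[0.54,-0.05,0.22]},{"slide":[-0.77,0.39,0.26],"angular":[0.54,-0.05,0.22]},{"slide":[-0.77,0.39,0.26],"angular":[0.54,-0.05,0.22]},{"slide":[0,0,0],"angular":[0,0,0]}]'
python3 -m creep '[{"slide":[0,0,0],"angular":[0,0,0]},{"slide":[0,0,0],"angular":[0,0,0]},{"slide":[0,0,0],"angular":[0,0,0]},{"slide":[0,0,0],"angular":[0,0,0]},{"slide":[0,0,0],"angular":[0,0,0]}]'
python3 - <<'E'
from h import *
rowsto(downT((.4752,-.2498),.345,-.3),1)
p,d=imaging.read_camera('top'); crop(p,215,160,285,245,7,'pics/t13.png');
E
```

```text
time: 16.07
tool_pos: [0.4194, -0.062, 0.389]
tcp_rot: [2.193, 1.861, 0.33]
wrist_force: [0.7, 0.6, -1.5]
width: 0.214
time: 16.48
tool_pos: [0.456, -0.1657, 0.3675]
tcp_rot: [2.384, 1.867, 0.153]
wrist_force: [-0.1, -0.2, -0.7]
width: 0.215
time: 16.9
tool_pos: [0.4761, -0.2523, 0.3434]
tcp_rot: [-2.53, -1.857, 0.002]
wrist_force: [0.5, -0.1, -1.3]
width: 0.218
time: 17.32
tool_pos: [0.4755, -0.2485, 0.347]
tcp_rot: [2.529, 1.863, 0.005]
wrist_force: [-0.1, -0.5, -2.3]
width: 0.215
n 1 slide [-0.053  0.003  0.079] angular [ 0.033 -0.027 -0.016] | total mm [-1.3  0.1  2. ] deg [ 0.13 -0.11 -0.07]
```

View pics/t13.png

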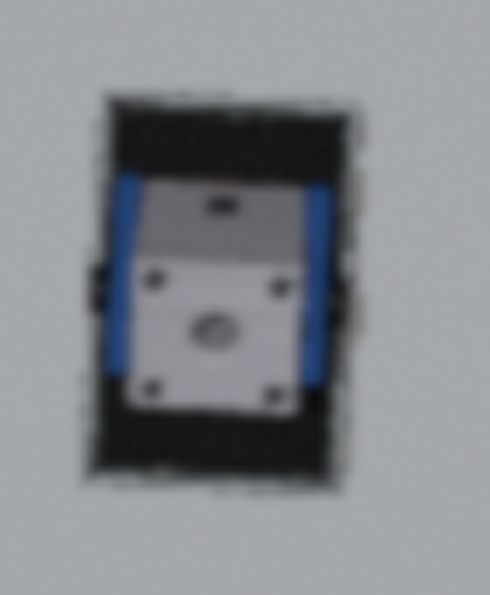

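```bash
python3 -m creep '[{"slide":[-0.04,0,0.4],"angular":[0.03,-0.03,-0.01]},{"slide":[0,0,0.4],"angular":[0,0,0]},{"slide":[0,0,0],"angular":[0,0,0]},{"slide":[0,0,0],"angular":[0,0,0]},{"slide":[0,0,0],"angular":[0,0,0]}]'
python3 - <<'E'
from h import *
s=bot.read_state();T=T_tool(s)
rowsto(downT((.4752,-.2498),.264,-.3),4)
hole=np.array([.475,-.25,.04]); tip=T[:3,3]+T[:3,2]*.2564
p,d=imaging.read_camera('wrist'); pr=proj('wrist',np.array([hole,tip]),T); print(pr,tip); crop(p,190,120,330,225,5,'pics/w14.png',pr)
p,d=imaging.read_camera('side'); pr=proj('side',np.array([hole,tip]),T); print(pr); crop(p,260,120,340,190,7,'pics/s14.png',pr)
E
```

```text
time: 17.78
tool_pos: [0.4752, -0.2501, 0.3261]
tcp_rot: [-2.529, -1.862, 0.001]
wrist_force: [-0.2, 0.6, -1.1]
width: 0.215
n 4 slide [ 0.003 -0.     0.621] angular [-0.005 -0.    -0.005] | total mm [ 0.3  0.  62.1] deg [-0.09 -0.01 -0.08]
[[257.12305984 186.68102435]
 [256.97706713 197.45636009]] [ 0.47481969 -0.24991952  0.06968257]
[[299.89527785 158.13200083]
 [300.53725235 149.83739576]]
```

View pics/w14.png

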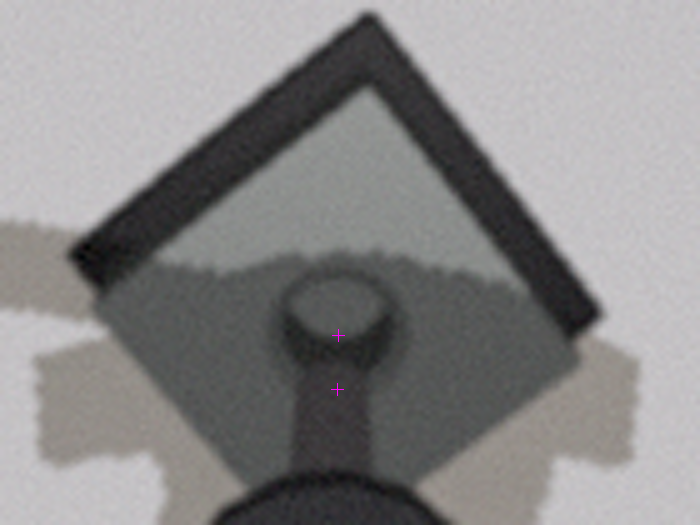

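View pics/s14.png

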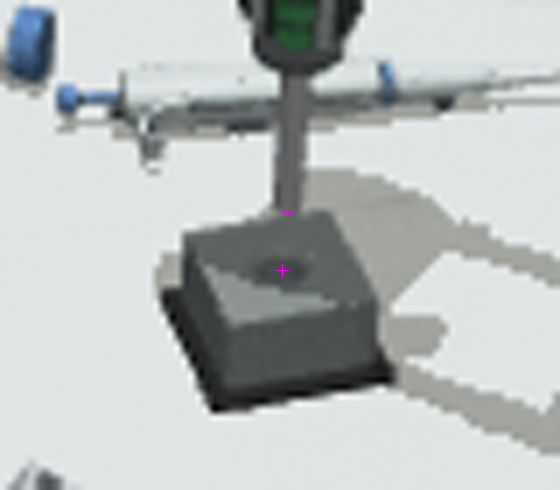

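```bash
python3 -m creep '[{"slide":[0.02,0.03,0.3],"angular":[0,0,0]},{"slide":[0.01,0.01,0.5],"angular":[0,0,0]},{"slide":[0,0,0.4],"angular":[0,0,0]},{"slide":[0,0,0],"angular":[0,0,0]},{"slide":[0,0,0],"angular":[0,0,0]}]'
python3 -m creep '[{"slide":[0,0,0.4],"angular":[0,0,0]},{"slide":[0,0,0.4],"angular":[0,0,0]},{"slide":[0,0,0.3],"angular":[0,0,0]},{"slide":[0,0,0],"angular":[0,0,0]},{"slide":[0,0,0],"angular":[0,0,0]}]'
python3 - <<'E'
from h import *
rowsto(downT((.4752,-.2498),.264,-.3),4)
E
```

```text
time: 18.3
tool_pos: [0.4758, -0.2493, 0.2948]
tcp_rot: [-2.527, -1.861, 0.003]
wrist_force: [0.5, 0.2, -1.3]
width: 0.219
time: 18.72
tool_pos: [0.4761, -0.2495, 0.2681]
tcp_rot: [-2.528, -1.861, 0.002]
wrist_force: [0.2, 0.3, -1.8]
width: 0.217
n 4 slide [-0.005 -0.007  0.041] angular [-0.009 -0.001 -0.005] | total mm [-0.5 -0.7  4.1] deg [-0.15 -0.02 -0.08]
```

```bash
python3 -m creep '[{"slide":[0,0,0.06],"angular":[0,0,0]},{"slide":[0,0,0.03],"angular":[0,0,0]},{"slide":[0,0,0],"angular":[0,0,0]},{"slide":[0,0,0],"angular":[0,0,0]}]'
python3 -m creep '[{"slide":[0,0,0.03],"angular":[0,0,0]},{"slide":[0,0,0],"angular":[0,0,0]},{"slide":[0,0,0],"angular":[0,0,0]}]'
```

```text
time: 19.05
tool_pos: [0.4766, -0.2498, 0.2672]
tcp_rot: [2.53, 1.863, -0.0]
wrist_force: [-0.6, -0.6, -1.1]
width: 0.216
time: 19.3
tool_pos: [0.4765, -0.2497, 0.2662]
tcp_rot: [-2.529, -1.863, 0.001]
wrist_force: [0.3, -0.7, -2.6]
width: 0.216
```

```bash
python3 -m creep '[{"slide":[0,0,0.05],"angular":[0,0,0]},{"slide":[0,0,0],"angular":[0,0,0]},{"slide":[0,0,0],"angular":[0,0,0]},{"slide":[0,0,0],"angular":[0,0,0]}]'
python3 -m creep '[{"slide":[0,0,0.02],"angular":[0,0,0]},{"slide":[0,0,0],"angular":[0,0,0]},{"slide":[0,0,0],"angular":[0,0,0]}]'
```

```text
time: 19.63
tool_pos: [0.4764, -0.2498, 0.2648]
tcp_rot: [-2.529, -1.862, 0.001]
wrist_force: [-0.7, -0.3, -2.1]
width: 0.215
time: 19.88
tool_pos: [0.4765, -0.2498, 0.2645]
tcp_rot: [-2.53, -1.863, 0.001]
wrist_force: [0.4, 0.4, 0.1]
width: 0.217
```

Touching the hole's floor lightly; release.

```bash
python3 -m creep '[{"slide":[0,0,0],"angular":[0,0,0]},{"slide":[0,0,0],"angular":[0,0,0]},{"slide":[0,0,0],"angular":[0,0,0]},{"slide":[0,0,0],"angular":[0,0,0]},{"slide":[0,0,0],"angular":[0,0,0]}]' -1
python3 -m creep '[{"slide":[0,0,0],"angular":[0,0,0]},{"slide":[0,0,0],"angular":[0,0,0]},{"slide":[0,0,0],"angular":[0,0,0]},{"slide":[0,0,0],"angular":[0,0,0]}]'
python3 - <<'E'
from h import *
p,d=imaging.read_camera('wrist'); cv2.imwrite('pics/w15.png',p[:,:,::-1])
E
```

```text
time: 20.3
tool_pos: [0.4765, -0.2498, 0.2645]
tcp_rot: [-2.53, -1.863, 0.001]
wrist_force: [0.2, 0.4, -0.1]
width: 0.903
time: 20.63
tool_pos: [0.4765, -0.2497, 0.2644]
tcp_rot: [-2.529, -1.863, 0.001]
wrist_force: [0.3, 0.3, 0.8]
width: 0.994
```

View pics/w15.png

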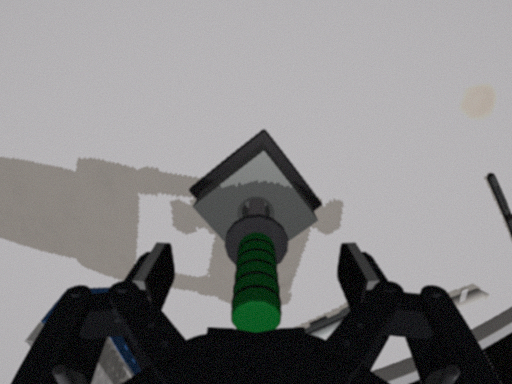

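```bash
python3 -m creep '[{"slide":[0,0,-0.4],"angular":[0,0,0]},{"slide":[0,0,-0.8],"angular":[0,0,0]},{"slide":[0,0,-1],"angular":[0,0,0]},{"slide":[0,0,-1],"angular":[0,0,0]},{"slide":[0,0,-1],"angular":[0,0,0]}]'
python3 -m creep '[{"slide":[0,0,-0.8],"angular":[0,0,0]},{"slide":[0,0,-0.4],"angular":[0,0,0]}]'
python3 - <<'E'
from h import *
T=downT((.78,-.06),.41,0); T[:3,:3]=T[:3,:3]@R.from_euler('x',20,degrees=True).as_matrix(); print(T[:3,2])
rowsto(T)
p,d=imaging.read_camera('wrist'); cv2.imwrite('pics/w16.png',p[:,:,::-1])
E
```

```text
time: 21.1
tool_pos: [0.4764, -0.2497, 0.3711]
tcp_rot: [-2.529, -1.863, 0.001]
wrist_force: [0.7, -0.1, -0.0]
width: 0.996
time: 21.27
tool_pos: [0.4772, -0.2501, 0.4038]
tcp_rot: [2.526, 1.86, 0.003]
wrist_force: [1.0, -0.3, 0.1]
width: 1.0
[-0.34202014  0.         -0.93969262]
n 12 slide [ 0.792  0.885 -0.169] angular [ 0.419 -0.06  -0.356] | total mm [271.4 232.7  -5.4] deg [ 20.13  -2.89 -17.11]
```

View pics/w16.png

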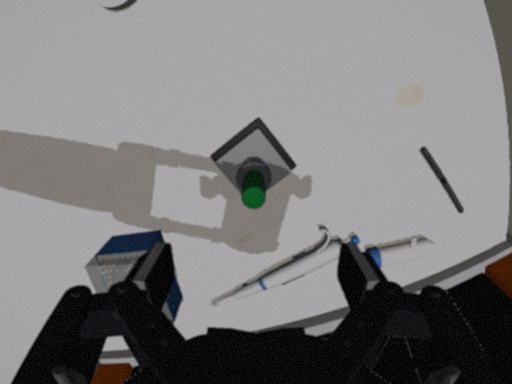

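Drift standing upright in the stand. Now a look under the block from behind.

```bash
python3 -m creep '[{"slide":[0.79,0.88,-0.17],"angular":[0.42,-0.06,-0.36]},{"slide":[0.79,0.88,-0.17],"angular":[0.42,-0.06,-0.36]},{"slide":[0.79,0.88,-0.17],"angular":[0.42,-0.06,-0.36]},{"slide":[0.79,0.88,-0.17],"angular":[0.42,-0.06,-0.36]},{"slide":[0.79,0.88,-0.17],"angular":[0.42,-0.06,-0.36]}]'
python3 -m creep '[{"slide":[0.79,0.88,-0.17],"angular":[0.42,-0.06,-0.36]},{"slide":[0.79,0.88,-0.17],"angular":[0.42,-0.06,-0.36]},{"slide":[0.79,0.88,-0.17],"angular":[0.42,-0.06,-0.36]},{"slide":[0.79,0.88,-0.17],"angular":[0.42,-0.06,-0.36]},{"slide":[0.79,0.88,-0.17],"angular":[0.42,-0.06,-0.36]}]'
python3 -m creep '[{"slide":[0.79,0.88,-0.17],"angular":[0.42,-0.06,-0.36]},{"slide":[0.79,0.88,-0.17],"angular":[0.42,-0.06,-0.36]},{"slide":[0,0,0],"angular":[0,0,0]}]'
python3 - <<'E'
from h import *
s=bot.read_state();T=T_tool(s);print(s['q'])
p,d=imaging.read_camera('wrist'); cv2.imwrite('pics/w17.png',p[:,:,::-1]); np.savez('w17.npz',p=p,d=d,T=T)
p,d=imaging.read_camera('side'); cv2.imwrite('pics/s17.png',p[:,:,::-1])
E
```

```text
time: 21.73
tool_pos: [0.6094, -0.1809, 0.4124]
tcp_rot: [-2.321, -1.947, 0.161]
wrist_force: [0.3, -0.3, -0.3]
width: 1.002
time: 22.15
tool_pos: [0.7326, -0.0966, 0.4089]
tcp_rot: [-2.107, -2.01, 0.308]
wrist_force: [0.7, 0.1, -0.0]
width: 1.0
time: 22.4
tool_pos: [0.7802, -0.0552, 0.3994]
tcp_rot: [-2.014, -2.032, 0.362]
wrist_force: [-0.4, -0.6, -1.4]
width: 1.002
[-0.09579713  0.59785147  1.17043868 -0.03035231  1.73189151 -0.10403079]
```

View pics/w17.png

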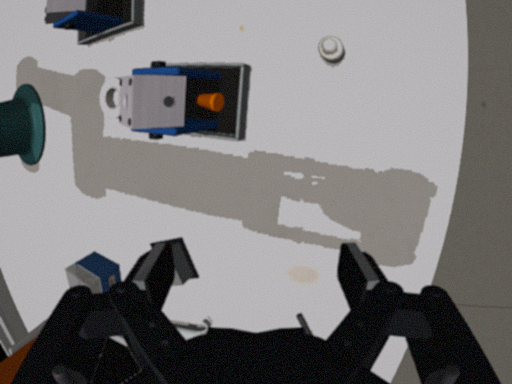

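View pics/s17.png

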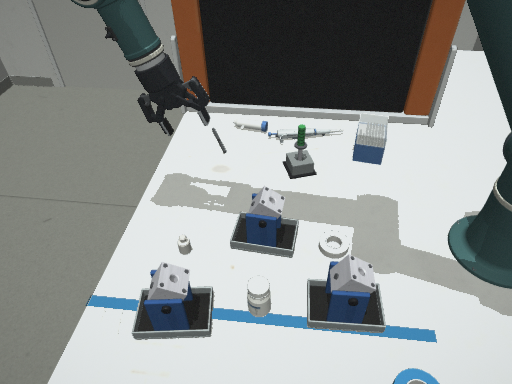

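The sleeve lies on the tray floor at about (210,102) in the wrist view. The side view shows the drift upright at (301,140) and the bottle, tape and weight where they were.

```bash
python3 -m creep '[{"slide":[0,0,0],"angular":[0,0,0]},{"slide":[0,0,0],"angular":[0,0,0]},{"slide":[0,0,0],"angular":[0,0,0]},{"slide":[0,0,0],"angular":[0,0,0]}]'
python3 - <<'E'
from h import *
z=np.load('w17.npz'); P=cloud('wrist',z['d'],z['T']); print(P[102,210],(Rf.T@(P[102,210]-fc)*1000).round())
a=np.load('side0.npz')['p'].astype(int); b=cv2.imread('pics/s17.png')[:,:,::-1].astype(int)
for n,(u,v) in dict(bottle=(259,295),tape=(334,243),weight=(184,243)).items(): print(n,abs(a-b)[v-15:v+15,u-15:u+15].mean())
print(order.finish_job())
E
```

```text
time: 22.83
tool_pos: [0.7768, -0.0606, 0.4063]
tcp_rot: [-2.026, -2.03, 0.359]
wrist_force: [1.4, 0.7, 0.0]
width: 0.994
[0.5782307  0.02039615 0.03346917] [34. -2. 33.]
bottle 7.932592592592592
tape 7.717777777777778
weight 7.5488888888888885
the job is handed in; nothing more can be done
None
```

The sleeve is out of the bore and in the catch tray, and the drift is back in its stand. I handed the job in at about 23 s with the robot clear of everything.

- **Pushing:** I pushed the drift slowly down the bore of the rightmost fixture. The push force read at most about 20 N, then fell to zero when the sleeve let go. I went about 10 mm further, then withdrew.
- **Bore:** The wrist camera then showed the bore dark, with no orange left in it.
- **Sleeve:** The last wrist view, from behind the fixture, shows it on the tray floor. The depth reading puts its surface 34 mm past the fixture's centre and 33 mm up, so it is inside the tray. The top and side cameras could not see it because the block hides it.
- **Drift:** It was lowered until it touched the bottom of the stand hole and released there. It stands upright in the final wrist and side views.
- **Bystanders:** The bottle, tape roll and check weight look unchanged between the first and last side pictures. The picture difference is small and about equal at all three.

Two measurements disagreed slightly: the cameras put the tip 1 to 2 mm apart across the bore, and the push force started about 2 mm later than calculated. I corrected the alignment from the pictures before the drift entered, and it slid in without force.

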